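# Pull the dust extractor's filter for inspection

## Robot

A 7-joint arm with a two-finger parallel gripper is mounted at the origin on the work surface. World frame = base frame: x ahead of the robot, y to its left, z up, the work surface at z = 0. Lengths are in m, angles in rad, forces in N, time in s.
With the tool pointing down it reaches from about 0.35 to 0.9 m from the base axis. Payload 8.1 kg.
Tool frame: the origin (TCP) lies where the fingers leave the gripper's body, on its centre line; the fingertips stand bot.tip_extent ahead of it and the grasp point (between the pads) lies 54 mm ahead of it (bot.tip_extent is the distance from the TCP to the fingertips, in m); z points along the fingers, x is the direction in which the jaws open and shut, and the axes are right-handed (so a half turn about z gives the same grasp; the last joint's range is limited). The gripper opens to 85 mm and grips with 20 to 120 N. Pads are 22 mm wide; open, the fingers measure 114 mm over their backs; the gripper's body (76 mm by 85 mm) begins 54 mm behind the grasp point. The pads swing forward as they close: fully open they stand 13 mm farther back than shut.
Start: joints at [1.064, 0.434, 0.025, 1.573, -0.012, 1.134, -0.075], TCP at [0.246, -0.575, 0.304] pointing down, gripper open.
Joint ranges: [-2.62, 2.62], [-0.44, 2.09], [-1.27, 1.32], [0.08, 2.57], [-1.32, 4.46], [0.12, 2], [-2.74, 2.74]. Speed limits (rad/s): [2.22, 2.22, 3.01, 3.01, 3.14, 3.14, 3.14].

## Interface

Orientations are given as a unit quaternion [w, x, y, z].
In Python, from rig import bot gives the robot as it stands.
- The arm moves only by the tool jog_arm, never from a script. Its argument "deltas" is a list that holds one entry, the list of rows, each a list of 7 numbers: the shift along the tool's x, y, z in mm, then the turn, a rotation vector about the tool's x, y, z in rad, then the gripper's target within -1 to 1 (shut at 1, half-way at 0, fully open at -1). A call has 1 to 8 rows; each row is the pose to reach, as a shift and turn from the pose measured when the call began, along the tool's axes at that moment; what a row does not reach only later rows make up. A row lasts 1/8 s, in which the tool goes at most 62.5 mm and 10.7 degrees, less where a joint would pass 70% of its speed; a pose out of reach is approached as far as the arm can. A call with a gripper value outside its range is refused whole. The fingers move at their own pace and stop on an object; "newtons" is the grip in N (left out, the last holds). Time passes only in rows, so rows that repeat a pose let the fingers close. It gives the time, the measured TCP pose, the force and the opening at its end, in the units of the state.
- bot.sense(): the state, without advancing time (a new reading comes with each control period).
- bot.snapshot(name): name is "scene" or "top"; returns the picture (480x640x3 uint8, blue, green, red); there is no depth.
- bot.calibration(name): a dict with "intrinsics" (3x3 intrinsics, pixels), "distortion" ([k1, k2, p1, p2, k3] as OpenCV has them; the pictures are not rectified), "T" (4x4, takes a point from camera to world coordinates). Camera axes: x right, y down, z forward; pixel columns grow to the right and rows downward; lengths in m; the calibration is good to about 2 mm. A picture is of the moment at which its call begins. calibration takes no time and is no camera call.
- bot.finish_job(): hands the job in, once; it reports no verdict.
The state is a dict: "time_s": time; "joints": joint angles; "joint_velocities": joint speeds; "effort": joint torques, N m; "tool_pos": TCP position; "ee_rot": TCP orientation; "force": force on the tool from outside, world axes, zero at the start; "wrist_torque": the same for the moment, N m; "opening": finger opening in m.
Only numpy, scipy, OpenCV 4.12 (cv2) and the standard library are available. Lean on these libraries where they do the work, as an engineer would, in place of code of your own. Each camera call takes 0.05 s, during which the arm holds its last target.

## Task

The hose is off the lathe's bench dust extractor and its filter is due for a look: to keep the dust in, first push the loose rectangular stopper fully home in the suction port on top of the machine, and only then lift the hinged flap by its ball knob until it stands wide open, and leave it open. Draw the filter cassette straight up out of the bay under the flap by its tab and hold it up well clear of the machine (its lower edge at least 40 mm above the machine's top), upright and still, with a broad pleated face turned squarely to the far side of the bench, opposite the robot, and finish there still holding it. Leave the other things on the bench and the tin on the machine where they are, and leave the stopper in.

Things in the scene. Friction and masses are not known exactly. Their poses are not given: they have to be found in the camera images.
- extractor: bench dust extractor, fixed: grey box 260 (x) by 280 (y) by 145 mm high, fan motor on its back (to 220 mm from the origin, 125 mm high). Origin on the bench under the box's middle; x points from the gauge-and-switch front (robot side) to the motor, y left, z up. On top, the suction port is at the right (-y) and the flap over the filter bay at the left (+y).
- port (a point): middle of the mouth of the suction port: black collar 58 (x) by 76 (y) mm outside, 10 mm proud of the machine's top (mouth 155 mm above the bench), hole 37 (x) by 55 (y) mm, 40 mm deep. Axes as extractor; lies at x -50, y -90 mm of its origin.
- plug_grip (a point): the loose inlet stopper: middle of its grip bar, 54 mm above its lower end. From below: black spigot 34 (x) by 52 (y), 26 mm long, tapering to 27 by 45 over its lowest 11 mm; grey flange 48 by 66 by 6; grey grip bar 16 (x) thick, 46 (y) long, 44 mm high. Stands on its spigot, z up. Fits the port either way round. About 0.1 kg.
- plug_seat (a point): point of the stopper on its axis at the underside of the flange, 28 mm below plug_grip, 26 mm above the spigot's lower end, same axes. Fully home, it coincides with port and the flange lies on the collar.
- flap (a joint): angle of the flap: 0 shut, growing as it is lifted, stop at 1.75 rad (just past upright). A stiff hinge holds it where it is left; it takes about 2 to 5 N at the knob to move it.
- flap_hinge (a point): middle of the flap's hinge line, at its motor-side (+x) edge, 145.5 mm above the bench. Axes turn with the flap; shut, they are those of extractor. y is the hinge line; the free end rises and goes over towards +x. The flap is an aluminium plate 135 (x) by 128 (y) by 4 mm reaching from the hinge to -x.
- flap_knob (a point): centre of the black ball knob, 30 mm in diameter, on a 12 mm stem on the flap: 112 mm from the hinge towards the free end and 31 mm above the flap's underside. Shut, it is 176.5 mm above the bench; the plate's top is 27 mm below the ball's centre.
- filter_tab (a point): middle of the filter's pull tab: black, 14 (y) thick, 44 (x) long, 42 mm high, on top of the frame; hidden while the flap is shut. It stands in a well 120 (x) by 116 (y) by 53 mm deep centred on it; the tab's top is 9 mm below the machine's top, the frame's top 21 mm below, the well's floor 23 mm below this point. Axes as filter_center.
- filter_center (a point): centre of the filter's frame, 58 mm below filter_tab: black, 100 (x) by 18 (y) by 74 mm high (z), white pleated paper on both broad faces (+y, -y). It starts upright, axes along extractor's, in a slot 103 by 21 mm in the well's floor, lower edge 20 mm above the bench; slides straight up. About 0.16 kg.
- bench_top (a point): reference point on the bench top, with the axes of the bench: x points straight away from the robot to the far edge, z up. A broad face of the filter (its y axis) is to look along this x axis, either face.
- offcut: bystander: dark wood block 62 by 45 by 42 mm, origin under it. The stopper and this block change places from start to start, one at the left and one at the right of the extractor.
- gouge: bystander: turning gouge, 360 mm long, 31 mm thick, lying at the left, pointing away from the robot; origin near its middle on the bench.
- wax_tin: bystander: flat round tin with a brass lid, 58 mm in diameter, 24 mm high, on the extractor's top behind the port; origin under it.
- mallet: bystander: round wooden mallet standing on its head, 84 mm in diameter, 195 mm high; origin under it.
- bowl: bystander: small turned bowl, 110 mm in diameter, 48 mm high; origin under it.
- faceplate: bystander: steel lathe faceplate, 80 mm in diameter, 30 mm high; origin under it.
Mind the look-alikes: they are no part of the job. Leave any blue or purple look-alike of the part that bears plug_grip alone.

How it is judged:
On the way, in this order (a step that is already met when the one before it is completed fails the run):
1. the stopper is fully home in the port, the flap still shut (z of plug_seat in the frame of port between -0.004 and 0.004 m and horizontal distance between plug_seat and port below 0.005 m and angle between the z axis of plug_seat and the z axis of port, either way round below 0.07 rad and angle between the x axis of plug_seat and the x axis of port, either way round below 0.12 rad and value of joint flap below 0.2 rad), for 0.2 s.
2. the flap stands open, the stopper still home (z of plug_seat in the frame of port between -0.004 and 0.004 m and horizontal distance between plug_seat and port below 0.005 m and angle between the z axis of plug_seat and the z axis of port, either way round below 0.07 rad and angle between the x axis of plug_seat and the x axis of port, either way round below 0.12 rad and value of joint flap above 1.35 rad), for 0.2 s.
3. the filter is drawn out and held clear above the machine (height (world z) of filter_center above 0.212 m and contact force between filter and the fingers above 1 N and contact force between filter and extractor below 0.1 N), for 0.2 s.
At the end, for the whole second after the job is handed in: Fingers hold the filter (>1 N), machine not touching it, centre >212 mm above bench, upright within 0.2 rad, broad face to far side within 0.3 rad, still (<30 mm/s, 0.3 rad/s); stopper home (within 4 mm of depth, 5 mm of centre, 0.07 rad straight, 0.12 rad square); flap past 1.35 rad (all of step 2 and all of step 3 and angle between filter_center's own z axis and vertical below 0.2 rad and angle between the y axis of filter_center and the x axis of bench_top, either way round below 0.3 rad and linear speed of filter below 0.03 m/s and angular speed of filter below 0.3 rad/s); the arm keeps its last pose, push and grip.
It fails at once if the flap is raised while the stopper is not in the port (value of joint flap above 0.3 rad and distance between plug_seat and port above 0.015 m).
It fails at once if a bystander is pushed about (over 30 mm): dark wood offcut block, turning gouge, wax tin, mallet, wooden bowl, faceplate (distance of any of offcut, gouge, wax_tin, mallet, bowl, faceplate from where it was at the start of the episode above 0.03 m).
It also fails if it takes over 72 s, if anything falls off the work surface, if the arm or the gripper's body presses on something with over 40 N, if the wrist force passes 120 N, or if a joint passes its speed limit or range.

## Working session

There is one attempt and no reset: what is moved stays moved. The work goes in short steps, Python scripts to look and compute and a tool call to move; the robot and the scene stay as the last step left them, time stands still between calls to the robot, and variables do not carry over. Pictures are saved under pics/ and viewed, and the job is handed in when it is done.

Besides the shell and the picture viewer there is one more tool, called after ">>>" as name(argument=value, ...) on one line, values as JSON. jog_arm: Moves the arm, as the interface text tells. Its arguments: {"type":"object","properties":{"deltas":{"type":"array"},"newtons":{"type":"number"}},"required":["deltas"]}

```bash
ls; mkdir -p pics
python3 - <<'E'
from rig import bot
import cv2,numpy as np
print(bot.sense()); print(bot.tip_extent)
for n in("scene","top"):
    cv2.imwrite(f"pics/{n}0.png",bot.snapshot(n)); c=bot.calibration(n); print(n,{k:np.round(v,4).tolist() for k,v in c.items()})
E
```

```text
pics
{'time_s': 0.0, 'joints': array([ 1.06441046,  0.43521739,  0.02493892,  1.57411953, -0.01158668,
        1.13401674, -0.07510107]), 'joint_velocities': array([-0.00265531,  0.00037377,  0.00128164, -0.00141734, -0.00098479,
       -0.00163064,  0.00052197]), 'effort': array([-1.13855979e-04, -6.70474648e+01,  1.02520399e+00, -3.16221499e+01,
        1.56301819e-02,  1.25588989e-02, -3.53569112e-05]), 'tool_pos': array([ 0.24537362, -0.5743748 ,  0.30312029]), 'ee_rot': array([-3.83506952e-04,  8.34526766e-01, -5.50966808e-01, -7.11396617e-04]), 'force': array([-0.37705127,  0.01597173,  0.7770362 ]), 'wrist_torque': array([ 0.01303698,  0.02618657, -0.05291975]), 'opening': 0.08544017984237488}
0.0726
scene {'intrinsics': [[540.3158, 0.0, 313.0126], [0.0, 540.3158, 243.1758], [0.0, 0.0, 1.0]], 'distortion': [-0.0231, 0.0, 0.0, 0.0, 0.0], 'T': [[0.7728, 0.5076, -0.3809, 1.0113], [0.6346, -0.6134, 0.4701, -0.558], [0.005, -0.6051, -0.7961, 1.1114], [0.0, 0.0, 0.0, 1.0]]}
top {'intrinsics': [[520.4694, 0.0, 325.1146], [0.0, 520.4694, 243.451], [0.0, 0.0, 1.0]], 'distortion': [-0.0842, 0.0, 0.0, 0.0, 0.0], 'T': [[0.0172, -0.9899, 0.1409, 0.3528], [-0.9998, -0.0176, -0.0014, 0.0516], [0.0038, -0.1408, -0.99, 1.454], [0.0, 0.0, 0.0, 1.0]]}
```

View pics/scene0.png

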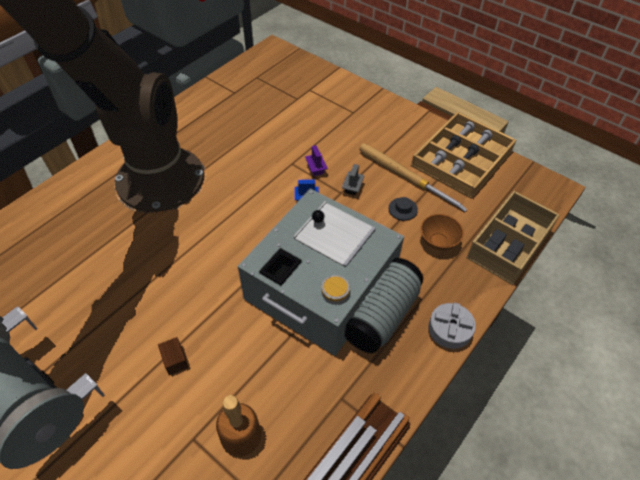

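View pics/top0.png

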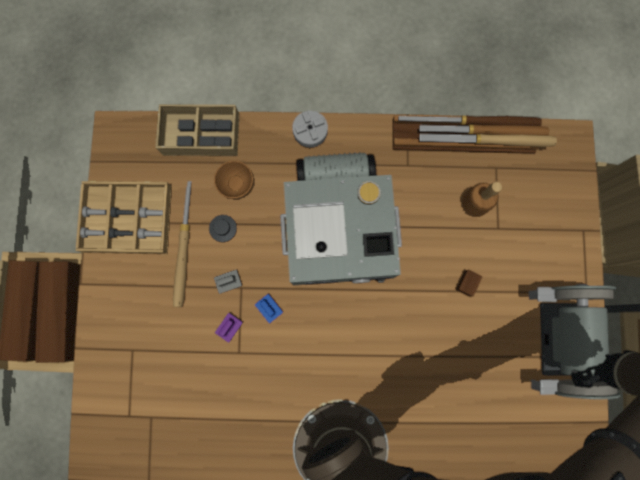

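The scene shows the grey stopper at about (353,180) in the scene view and (228,281) in the top view. The blue and purple look-alikes are at (269,308) and (228,327), and the machine is centred near (341,230). I'll zoom in to measure.

```bash
cat > h.py <<'E'
import cv2,numpy as np
from rig import bot
from scipy.spatial.transform import Rotation as R
def cal(n):
    c=bot.calibration(n); return np.array(c["intrinsics"]),np.array(c["distortion"]),np.array(c["T"])
def ray(n,uv,z):
    K,D,T=cal(n); p=cv2.undistortPoints(np.array([[uv]],float),K,D)[0,0]
    d=T[:3,:3]@[p[0],p[1],1]; o=T[:3,3]; return o+d*(z-o[2])/d[2]
def proj(n,P):
    K,D,T=cal(n); Ti=np.linalg.inv(T); r,_=cv2.Rodrigues(Ti[:3,:3])
    return cv2.projectPoints(np.array(P,float).reshape(-1,3),r,Ti[:3,3],K,D)[0][:,0]
def crop(n,img,x0,y0,w,h,s,out):
    cv2.imwrite(out,cv2.resize(img[y0:y0+h,x0:x0+w],None,fx=s,fy=s,interpolation=cv2.INTER_CUBIC))
E
python3 - <<'E'
from h import *
t=cv2.imread("pics/top0.png");s=cv2.imread("pics/scene0.png")
crop("top",t,270,160,140,130,5,"pics/t_m.png")
crop("top",t,195,255,100,90,6,"pics/t_p.png")
crop("s",s,230,140,200,150,4,"pics/s_m.png")
E
```

```text
(no output)
```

View pics/t_m.png

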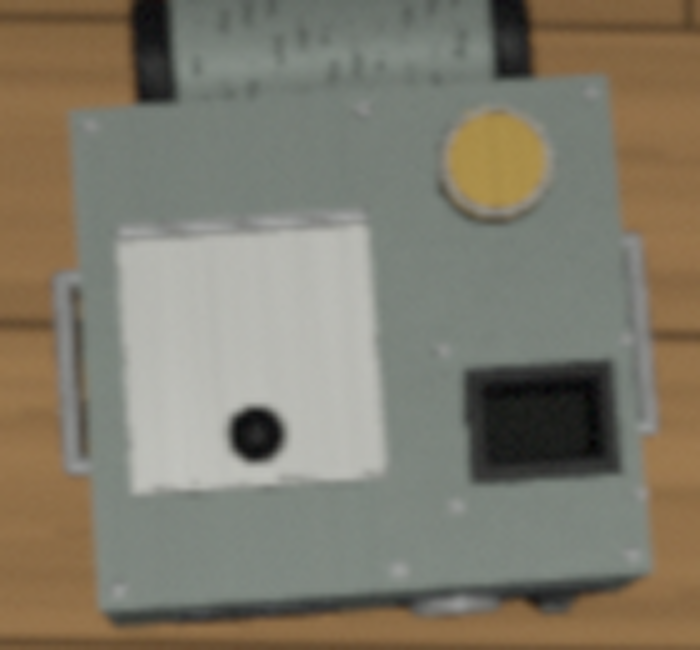

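View pics/t_p.png

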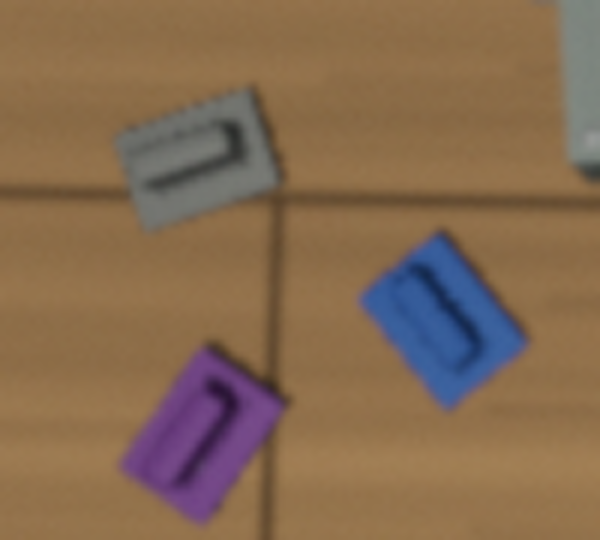

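View pics/s_m.png

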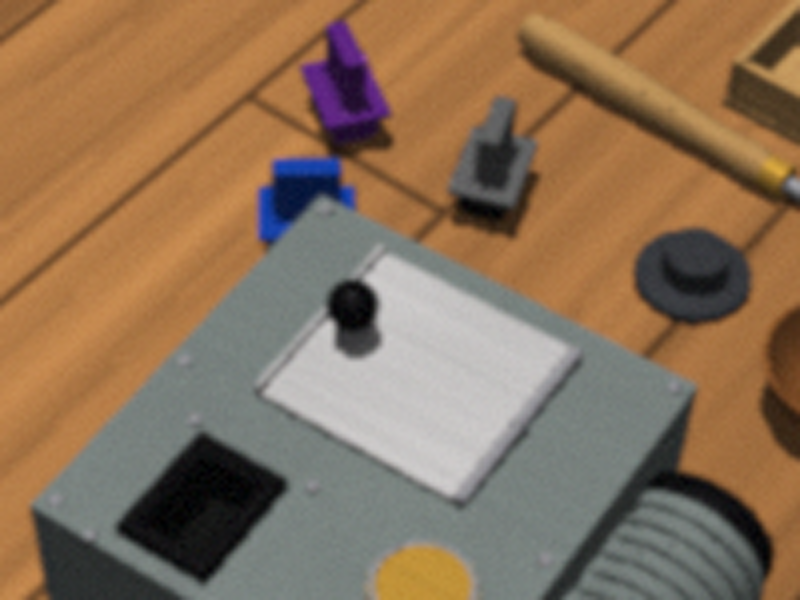

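```bash
cat > fit.py <<'E'
from h import *
from scipy.optimize import least_squares
def corners(a,b,z,cx=0,cy=0): # order: image TL(+x,+y),TR(+x,-y),BR(-x,-y),BL
    return [[cx+a/2,cy+b/2,z],[cx+a/2,cy-b/2,z],[cx-a/2,cy-b/2,z],[cx-a/2,cy+b/2,z]]
def fit(obs,x0):
    P=np.array([o[1] for o in obs],float);U=np.array([o[2] for o in obs],float);N=[o[0] for o in obs]
    def res(p):
        c,s=np.cos(p[2]),np.sin(p[2]); W=P@np.array([[c,-s,0],[s,c,0],[0,0,1]]).T+[p[0],p[1],0]
        return np.concatenate([proj(n,w)[0]-u for n,w,u in zip(N,W,U)])
    r=least_squares(res,x0,loss='soft_l1'); return r.x,r.fun.reshape(-1,2)
if __name__=="__main__":
    t=lambda a:(np.array(a)/5+[270,160]); s=lambda a:(np.array(a)/4+[230,140]); tp=lambda a:(np.array(a)/6+[195,255])
    O=[]
    for c,u in zip(corners(.058,.076,.155,-.05,-.09),[(465,370),(612,362),(620,472),(472,482)]): O.append(("top",c,t(u)))
    for c,u in zip(corners(.26,.28,.145),[(72,112),(607,77),(650,572),(100,612)]): O.append(("top",c,t(u)))
    sc=corners(.058,.076,.155,-.05,-.09)
    for i,u in zip([3,0,1,2],[(205,433),(287,487),(205,580),(120,525)]): O.append(("scene",sc[i],s(u)))
    b=corners(.26,.28,.145)
    for i,u in zip([2,3,0],[(35,508),(325,198),(692,388)]): O.append(("scene",b[i],s(u)))
    p,r=fit(O,[.5,0,0]); print("ext",p);print(np.round(r,1).tolist())
    c,sn=np.cos(p[2]),np.sin(p[2]);print("port",p[0]-.05*c+.09*sn,p[1]-.05*sn-.09*c)
    print("knob top",ray("top",t((257,434)),.1765),"scene",ray("scene",s((352,304)),.1765))
    print("tin",ray("top",t((497,162)),.169))
    f=[ray("top",t(u),.1495) for u in [(132,494),(385,470),(118,235),(368,215)]];print("flap",np.round(f,4).tolist())
    O=[("top",c,tp(u)) for c,u in zip(corners(.048,.066,.032),[(115,135),(253,88),(283,185),(153,230)])]
    q,r=fit(O,[.4,.25,0.3]);print("stop",q,np.round(r,1).tolist())
    W=[[.008,.023,.076],[.008,-.023,.076],[-.008,-.023,.076],[-.008,.023,.076]]+corners(.048,.066,.032)
    c,sn=np.cos(q[2]),np.sin(q[2]);W=np.array(W)@np.array([[c,-sn,0],[sn,c,0],[0,0,1]]).T+[q[0],q[1],0]
    im=cv2.imread("pics/scene0.png");im=cv2.resize(im[140:290,230:430],None,fx=4,fy=4)
    for w in proj("scene",W): cv2.circle(im,tuple(int(v) for v in (w-[230,140])*4+2),3,(0,255,0),-1)
    im2=cv2.imread("pics/top0.png");im2=cv2.resize(im2[255:345,195:295],None,fx=6,fy=6)
    for w in proj("top",W): cv2.circle(im2,tuple(int(v) for v in (w-[195,255])*6+3),3,(0,255,0),-1)
    cv2.imwrite("pics/ov.png",np.hstack([im[:360,300:620],im2[:360,:350]]))
E
python3 fit.py
```

```text
ext [0.58097559 0.00889988 0.08579591]
[[-0.4, -0.4], [0.1, -0.8], [0.5, -0.2], [0.0, -0.1], [-0.6, -0.7], [0.0, -0.7], [0.4, 0.0], [-0.3, -0.4], [-0.9, -0.2], [0.0, -1.5], [-0.3, -0.5], [-0.9, 0.3], [-1.2, -0.2], [-0.5, -0.6], [2.0, -0.0]]
port 0.5388716643938352 -0.08505362024920346
knob top [0.52599554 0.0588386  0.1765    ] scene [0.52372134 0.0609234  0.1765    ]
tin [ 0.66821501 -0.0601623   0.169     ]
flap [[0.498, 0.1215, 0.1495], [0.5125, -0.006, 0.1495], [0.6311, 0.132, 0.1495], [0.6439, 0.0042, 0.1495]]
stop [0.44496009 0.31237085 0.36072089] [[0.2, -0.1], [-0.1, -0.3], [0.5, -0.0], [-0.7, 0.6]]
```

View pics/ov.png

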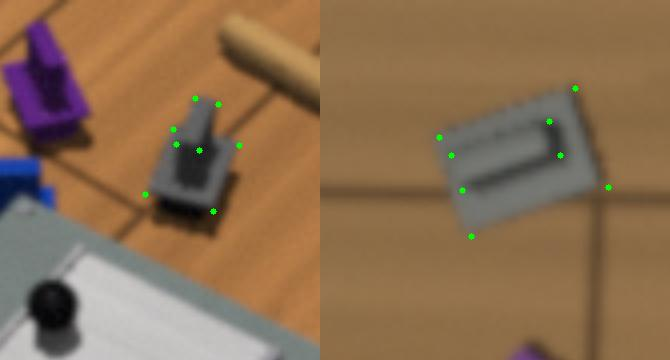

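```bash
sed -i 's/t=lambda a:(np.array(a)\/5+\[270,160\])/t=lambda a:((np.array(a)+.5)\/5-.5+[270,160])/; s/s=lambda a:(np.array(a)\/4+\[230,140\])/s=lambda a:((np.array(a)+.5)\/4-.5+[230,140])/; s/tp=lambda a:(np.array(a)\/6+\[195,255\])/tp=lambda a:((np.array(a)+.5)\/6-.5+[195,255])/' fit.py; python3 fit.py
cat >> h.py <<'E'
def goto(pos,yaw,tilt=0):
    """delta in tool axes to TCP pos with tool down and tool-x at world yaw"""
    s=bot.sense(); q=s["ee_rot"]; Rc=R.from_quat([q[1],q[2],q[3],q[0]])
    Rt=R.from_euler('z',yaw)*R.from_euler('x',np.pi)
    d=Rc.inv().apply(np.array(pos)-s["tool_pos"])*1000; w=(Rc.inv()*Rt).as_rotvec()
    x=Rc.apply([1,0,0]); 
    print("t",s["time_s"],"pos",np.round(s["tool_pos"],4),"yaw",round(np.arctan2(x[1],x[0]),4),"zaxis",np.round(Rc.apply([0,0,1]),3),"F",np.round(s["force"],1),"open",round(s["opening"],4),"j",np.round(s["joints"],2))
    print("delta mm",np.round(d,1),"rot",np.round(w,4),"rows",np.linalg.norm(d)/62.5,np.degrees(np.linalg.norm(w))/10.7)
E
python3 -c "
from h import *
goto([.446,.313,.25],.361)"
```

```text
ext [0.58092442 0.0095384  0.0862129 ]
[[-0.2, -0.0], [0.2, -0.4], [0.6, 0.2], [0.2, 0.3], [-0.5, -0.3], [0.2, -0.3], [0.6, 0.4], [-0.2, 0.1], [-0.4, 0.0], [0.6, -1.3], [0.3, -0.3], [-0.3, 0.4], [-0.7, 0.0], [-0.0, -0.3], [2.5, 0.1]]
port 0.5388596704757495 -0.08443264211859784
knob top [0.52697773 0.05984748 0.1765    ] scene [0.52237012 0.06124237 0.1765    ]
tin [ 0.66923517 -0.0591434   0.169     ]
flap [[0.499, 0.1225, 0.1495], [0.5135, -0.005, 0.1495], [0.6322, 0.133, 0.1495], [0.6449, 0.0052, 0.1495]]
stop [0.44607885 0.31356504 0.36075379] [[0.2, -0.1], [-0.1, -0.3], [0.5, -0.0], [-0.7, 0.6]]
t 0.1 pos [ 0.2454 -0.5744  0.3032] yaw -1.1671 zaxis [-0.001  0.001 -1.   ] F [-0.6 -0.6 -0.9] open 0.0854 j [ 1.06  0.44  0.02  1.57 -0.01  1.13 -0.08]
delta mm [-737.2 -533.1   54.2] rot [-1.0000e-03  1.3000e-03 -1.5281e+00] rows 14.582366256566086 8.182599694348719
```

>>> jog_arm(deltas=[[[-30,-22,0,0,0,-0.06,-1],[-80,-58,0,0,0,-0.16,-1],[-130,-94,0,0,0,-0.27,-1],[-180,-130,0,0,0,-0.37,-1],[-230,-166,0,0,0,-0.48,-1],[-280,-202,0,0,0,-0.58,-1],[-330,-238,0,0,0,-0.68,-1],[-380,-275,0,0,0,-0.79,-1]]], newtons=50)

```text
time_s: 1.1
tool_pos: [0.3489, -0.1151, 0.3037]
ee_rot: [-0.0, 0.983, -0.186, -0.0]
force: [1.6, -0.7, 0.1]
opening: 0.0852
```

```bash
python3 -c "
from h import *
goto([.446,.3135,.24],.361)"
```

```text
t 1.1 pos [ 0.3489 -0.1151  0.3037] yaw -0.374 zaxis [-0.     0.001 -1.   ] F [ 1.6 -0.7  0.1] open 0.0852 j [ 0.59  0.04 -0.42  2.11  0.02  1.   -0.21]
delta mm [ -66.1 -434.4   64.1] rot [-8.00e-04  4.00e-04 -7.35e-01] rows 7.10434301980352 3.9355506433712173
```

>>> jog_arm(deltas=[[[-8,-54,0,0,0,-0.09,-1],[-17,-108,0,0,0,-0.18,-1],[-25,-163,0,0,0,-0.28,-1],[-33,-217,5,0,0,-0.37,-1],[-41,-272,15,0,0,-0.46,-1],[-50,-326,30,0,0,-0.55,-1],[-58,-380,50,0,0,-0.64,-1],[-66,-434,64,0,0,-0.735,-1]]])

```text
time_s: 2.1
tool_pos: [0.4462, 0.3144, 0.2388]
ee_rot: [-0.0, 0.984, 0.181, -0.001]
force: [0.3, -0.9, 0.3]
opening: 0.0856
```

>>> jog_arm(deltas=[[[0,0,0,0,0,0,-1]]])

```text
time_s: 2.22
tool_pos: [0.4451, 0.3183, 0.2373]
ee_rot: [-0.001, 0.983, 0.184, -0.002]
force: [-0.6, -0.8, 0.5]
opening: 0.0856
```

```bash
python3 -c "
from h import *
goto([.446,.3135,.116],.361)
for n in ('top','scene'):
    im=bot.snapshot(n); cv2.imwrite(f'pics/{n}1.png',im)
crop('t',cv2.imread('pics/top1.png'),150,220,160,120,5,'pics/t1c.png')
crop('t',cv2.imread('pics/scene1.png'),250,60,200,150,4,'pics/s1c.png')
"
```

```text
t 2.225 pos [0.4451 0.3183 0.2373] yaw 0.3695 zaxis [-0.004  0.002 -1.   ] F [-0.6 -0.8  0.5] open 0.0856 j [-0.17  0.49 -0.75  1.8   0.38  1.01 -0.71]
delta mm [ -0.5   5.2 121.2] rot [-0.0031  0.0032  0.0085] rows 1.9417497430412436 0.05170451447643872
```

View pics/t1c.png

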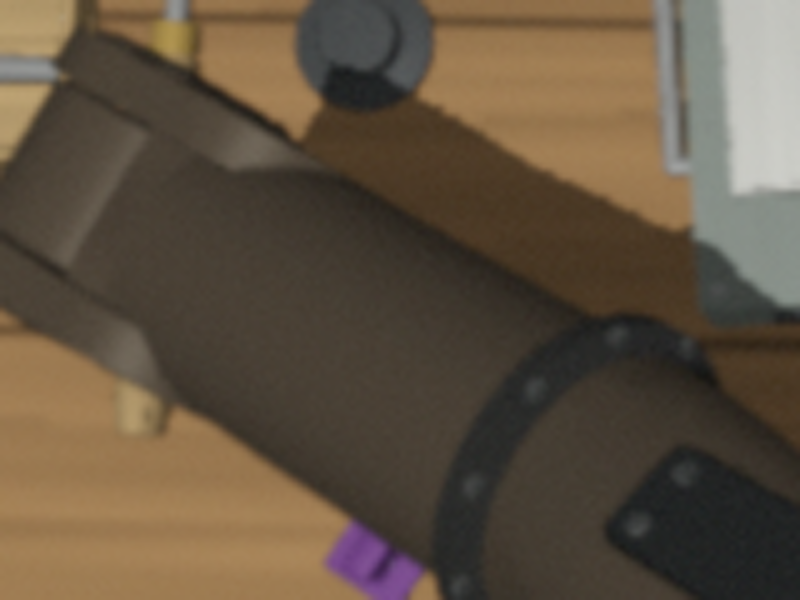

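View pics/s1c.png

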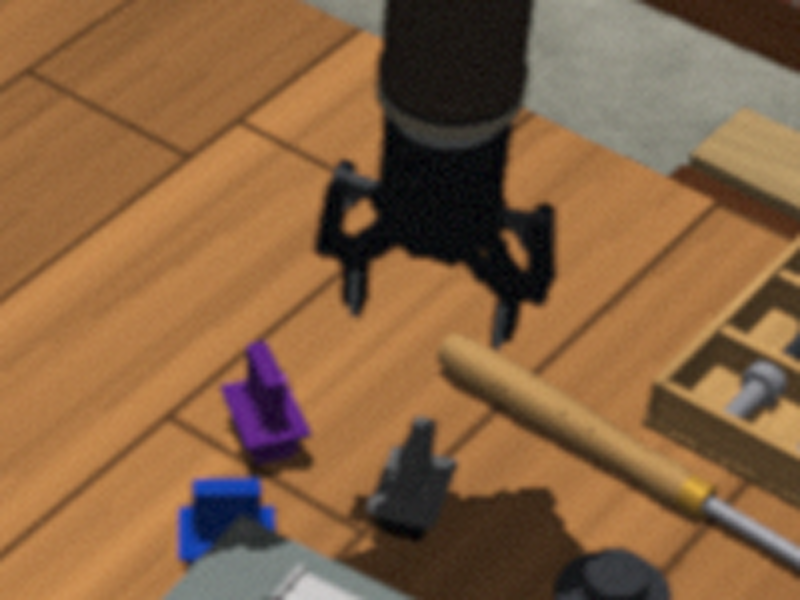

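The gripper hangs above the grey stopper, with the jaws (tips at about (350,310) and (500,345) in the crop) lying across its bar. The gouge and the look-alikes are clear of the way down, so I'll descend.

>>> jog_arm(deltas=[[[-0.5,5,20,0,0,0.008,-1],[-0.5,5,50,0,0,0.008,-1],[-0.5,5,80,0,0,0.008,-1],[-0.5,5,100,0,0,0.008,-1],[-0.5,5,115,0,0,0.008,-1],[-0.5,5,121,0,0,0.008,-1],[-0.5,5,121,0,0,0.008,-1]]])

```text
time_s: 3.2
tool_pos: [0.4467, 0.3093, 0.1172]
ee_rot: [0.0, 0.984, 0.177, -0.001]
force: [0.1, 0.4, -0.6]
opening: 0.0855
```

```bash
python3 -c "
from h import *
goto([.446,.3135,.116],.361)
im=bot.snapshot('scene');cv2.imwrite('pics/s2.png',im);crop('s',im,280,100,133,100,6,'pics/s2c.png')"
```

```text
t 3.2 pos [0.4467 0.3093 0.1172] yaw 0.3559 zaxis [-0.003 -0.001 -1.   ] F [ 0.1  0.4 -0.6] open 0.0855 j [-0.24  0.63 -0.65  1.92  0.53  0.77 -0.84]
delta mm [ 0.8 -4.2  1.2] rot [ 0.0001  0.003  -0.0051] rows 0.0703641398252611 0.03160174956232398
```

View pics/s2c.png

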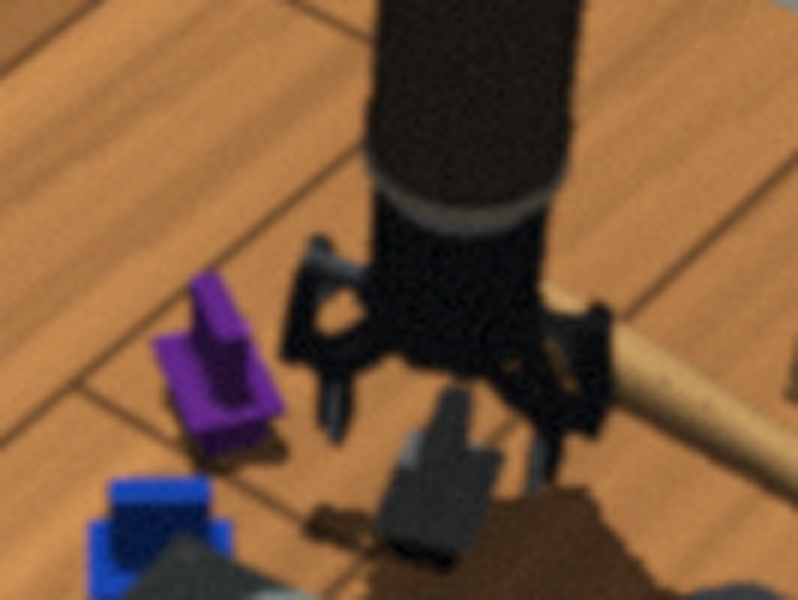

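The jaws straddle the bar: tips at (335,430) and (545,485) in the crop, bar top at (458,390). I'll nudge 4 mm and close.

>>> jog_arm(deltas=[[[1,-4,1,0,0,-0.005,-1],[1,-4,1,0,0,-0.005,-1],[1,-4,1,0,0,-0.005,1],[1,-4,1,0,0,-0.005,1],[1,-4,1,0,0,-0.005,1],[1,-4,1,0,0,-0.005,1],[1,-4,1,0,0,-0.005,1],[1,-4,1,0,0,-0.005,1]]], newtons=50)

```text
time_s: 4.25
tool_pos: [0.4464, 0.3137, 0.1165]
ee_rot: [0.0, 0.984, 0.18, -0.001]
force: [0.8, -0.7, 1.6]
opening: 0.0152
```

```bash
python3 -c "
from h import *
goto([.446,.3135,.30],.361)
im=bot.snapshot('scene');cv2.imwrite('pics/s3.png',im);crop('s',im,280,100,133,100,6,'pics/s3c.png')"
```

```text
t 4.25 pos [0.4464 0.3137 0.1165] yaw 0.3611 zaxis [-0.002 -0.001 -1.   ] F [ 0.8 -0.7  1.6] open 0.0152 j [-0.25  0.63 -0.65  1.92  0.53  0.77 -0.84]
delta mm [  -0.9    0.  -183.5] rot [-0.0001  0.0025  0.0001] rows 2.935607844308208 0.013194618339469687
```

View pics/s3c.png

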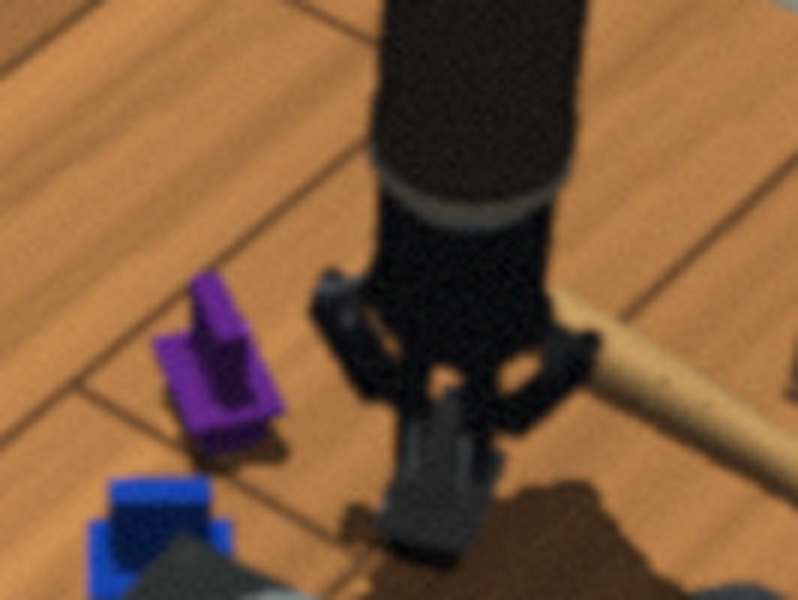

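>>> jog_arm(deltas=[[[0,0,-20,0,0,0,1],[0,0,-60,0,0,0,1],[0,0,-110,0,0,0,1],[0,0,-160,0,0,0,1],[0,0,-200,0,0,0,1],[0,0,-220,0,0,0,1],[0,0,-220,0,0,0,1]]])

```text
time_s: 5.18
tool_pos: [0.4472, 0.3143, 0.3376]
ee_rot: [-0.0, 0.984, 0.179, -0.0]
force: [-0.5, -0.0, -1.8]
opening: 0.0155
```

```bash
python3 -c "
from h import *
goto([.5389,-.0844,.33],.086)
im=bot.snapshot('scene');cv2.imwrite('pics/s4.png',im);crop('s',im,260,20,200,150,4,'pics/s4c.png')"
```

```text
t 5.175 pos [0.4472 0.3143 0.3376] yaw 0.3609 zaxis [-0.     0.001 -1.   ] F [-0.5 -0.  -1.8] open 0.0155 j [-0.12  0.39 -0.8   1.67  0.3   1.21 -0.63]
delta mm [-54.9 405.4   7.4] rot [-0.0006 -0.      0.2749] rows 6.546434977899593 1.471786495342072
```

View pics/s4c.png

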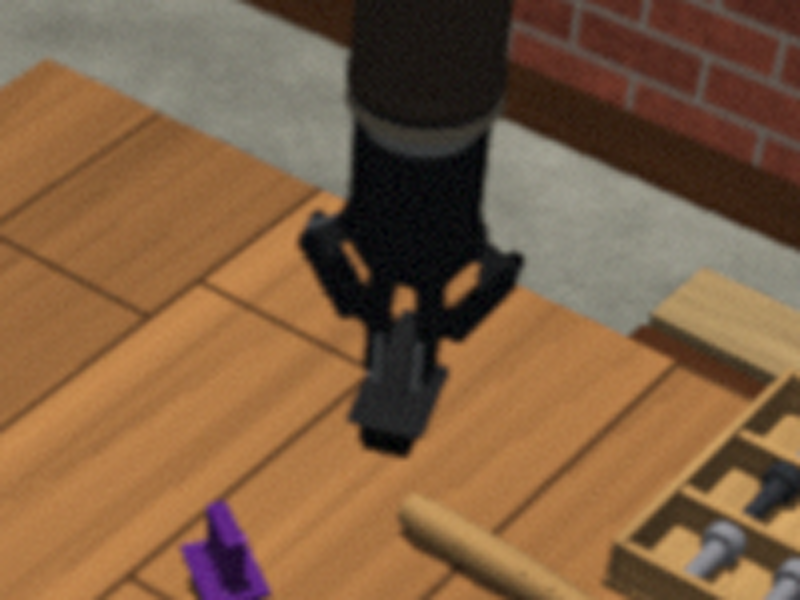

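The stopper is lifted and hangs straight in the jaws (flange near (398,400) in the crop). I'll carry it over the port.

>>> jog_arm(deltas=[[[-6,40,0,0,0,0.03,1],[-13,93,0,0,0,0.06,1],[-20,146,0,0,0,0.1,1],[-27,200,0,0,0,0.14,1],[-34,255,0,0,0,0.17,1],[-42,310,0,0,0,0.21,1],[-49,362,0,0,0,0.25,1],[-55,405,0,0,0,0.275,1]]])

```text
time_s: 6.22
tool_pos: [0.5379, -0.0872, 0.3344]
ee_rot: [0.0, 0.999, 0.042, -0.002]
force: [0.3, 0.6, -1.0]
opening: 0.0151
```

>>> jog_arm(deltas=[[[0,0,0,0,0,0,1],[0,0,0,0,0,0,1]]])

```text
time_s: 6.48
tool_pos: [0.5372, -0.0868, 0.3329]
ee_rot: [-0.0, 0.999, 0.042, -0.004]
force: [0.9, 0.5, -2.2]
opening: 0.0154
```

```bash
python3 -c "
from h import *
goto([.5389,-.0844,.285],.086)
for n in ('top','scene'): cv2.imwrite(f'pics/{n}5.png',bot.snapshot(n))
crop('s',cv2.imread('pics/scene5.png'),210,150,160,120,5,'pics/s5c.png')"
```

```text
t 6.475 pos [ 0.5372 -0.0868  0.3329] yaw 0.0836 zaxis [-0.007  0.    -1.   ] F [ 0.9  0.5 -2.2] open 0.0154 j [ 0.53  0.35 -0.62  1.69  0.22  1.18 -0.06]
delta mm [ 2.2 -2.3 47.9] rot [-0.0007  0.0073 -0.0024] rows 0.7672902798290528 0.04129654598214475
```

View pics/s5c.png

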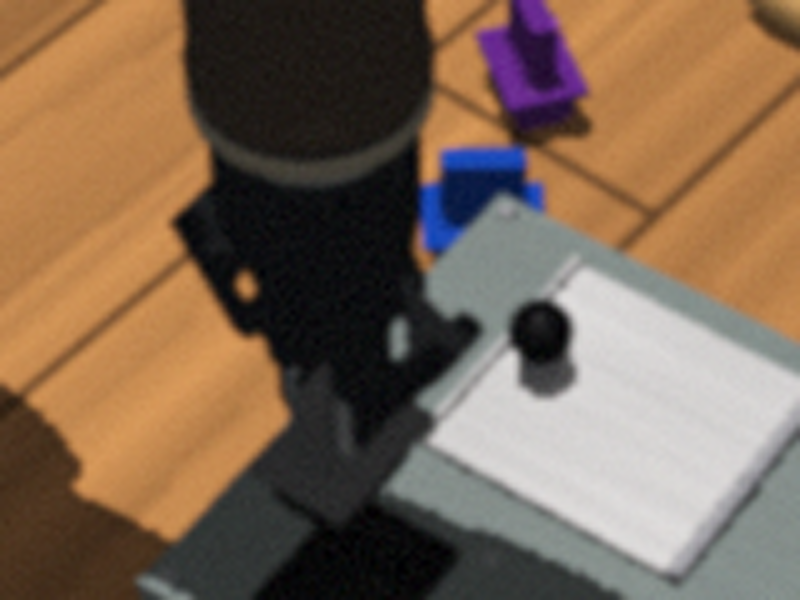

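```bash
python3 -c "
from h import *
from fit import corners
s=bot.sense();p=s['tool_pos'];y=.0836
im=cv2.imread('pics/s5c.png')
W=np.vstack([corners(.048,.066,p[2]-.1165+.032),corners(.048,.066,p[2]-.1165+.026)])
W=W@R.from_euler('z',y).as_matrix().T+[p[0],p[1],0]
for w in proj('scene',W): 
    q=(w-[210,150]+.5)*5-.5; print(np.round(q)); cv2.circle(im,tuple(int(v) for v in q),3,(0,255,0),-1)
P=np.array(corners(.037,.055,.155))@R.from_euler('z',.0862).as_matrix().T+[.5389,-.0844,0]
for w in proj('scene',P): cv2.circle(im,tuple(int(v) for v in (w-[210,150]+.5)*5-.5),3,(0,0,255),-1)
im=cv2.convertScaleAbs(im,alpha=1.8,beta=10)
cv2.imwrite('pics/s5o.png',im)"
```

```text
[438. 421.]
[340. 529.]
[244. 473.]
[343. 368.]
[438. 430.]
[341. 538.]
[245. 482.]
[344. 378.]
```

View pics/s5o.png

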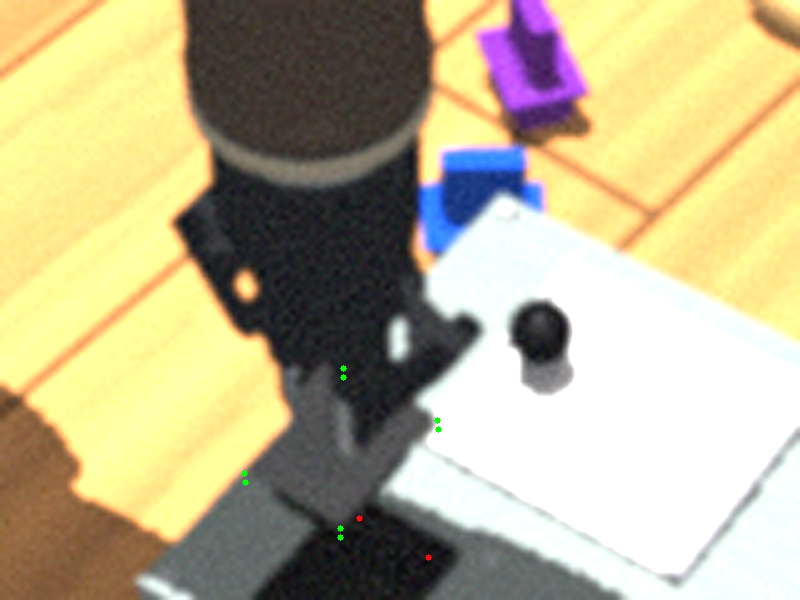

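The stopper in hand matches the prediction to about a pixel, above the port mouth at about (350,560) in the crop. I'll lower it to just above the mouth.

>>> jog_arm(deltas=[[[2,-2,15,0,0.007,-0.002,1],[2,-2,35,0,0.007,-0.002,1],[2,-2,50,0,0.007,-0.002,1],[2,-2,54,0,0.007,-0.002,1],[2,-2,54,0,0.007,-0.002,1]]])

```text
time_s: 7.2
tool_pos: [0.5391, -0.0832, 0.2799]
ee_rot: [-0.0, 0.999, 0.044, 0.001]
force: [0.6, 0.5, -1.6]
opening: 0.0154
```

```bash
python3 -c "
from h import *
goto([.5389,-.0844,.2455],.086)
"
```

```text
t 7.2 pos [ 0.5391 -0.0832  0.2799] yaw 0.0882 zaxis [ 0.001  0.001 -1.   ] F [ 0.6  0.5 -1.6] open 0.0154 j [ 0.51  0.4  -0.61  1.76  0.26  1.06 -0.1 ]
delta mm [-0.4  1.2 34.4] rot [-0.0005 -0.0012  0.0022] rows 0.5507329114598346 0.013837952633645135
```

>>> jog_arm(deltas=[[[0,1,6,0,-0.001,0.002,1],[0,1,12,0,-0.001,0.002,1],[0,1,18,0,-0.001,0.002,1],[0,1,22,0,-0.001,0.002,1]]])

```text
time_s: 7.7
tool_pos: [0.5395, -0.0855, 0.2578]
ee_rot: [0.001, 0.999, 0.043, 0.0]
force: [0.1, -5.6, 0.9]
opening: 0.0152
```

```bash
python3 -c "
from h import *
goto([.5389,-.0844,.2455],.086)
"
```

```text
t 7.7 pos [ 0.5395 -0.0855  0.2578] yaw 0.0851 zaxis [ 0.001 -0.001 -1.   ] F [ 0.1 -5.6  0.9] open 0.0152 j [ 0.5   0.42 -0.6   1.79  0.28  1.01 -0.12]
delta mm [-0.5 -1.1 12.3] rot [ 0.0011 -0.0007 -0.0009] rows 0.19745403866650496 0.008545887490251041
```

>>> jog_arm(deltas=[[[0,1,4,0,-0.001,0,1],[0,1,8,0,-0.001,0,1],[0,1,11,0,-0.001,0,1],[0,1,13,0,-0.001,0,1],[0,1,14,0,-0.001,0,1],[0,1,14,0,-0.001,0,1]]])

```text
time_s: 8.45
tool_pos: [0.5394, -0.086, 0.2454]
ee_rot: [0.001, 0.999, 0.043, -0.0]
force: [-8.7, -0.9, 18.3]
opening: 0.0154
```

```bash
python3 -c "
from h import *
goto([.5389,-.0844,.2455],.086)
im=bot.snapshot('scene');cv2.imwrite('pics/s6.png',im);crop('s',im,210,150,160,120,5,'pics/s6c.png')"
```

```text
t 8.45 pos [ 0.5394 -0.086   0.2454] yaw 0.0854 zaxis [ 0.    -0.002 -1.   ] F [-8.7 -0.9 18.3] open 0.0154 j [ 0.5   0.44 -0.59  1.8   0.29  0.99 -0.13]
delta mm [-0.3 -1.7 -0.1] rot [ 0.0018  0.0001 -0.0006] rows 0.026993166483801324 0.010339276704292433
```

View pics/s6c.png

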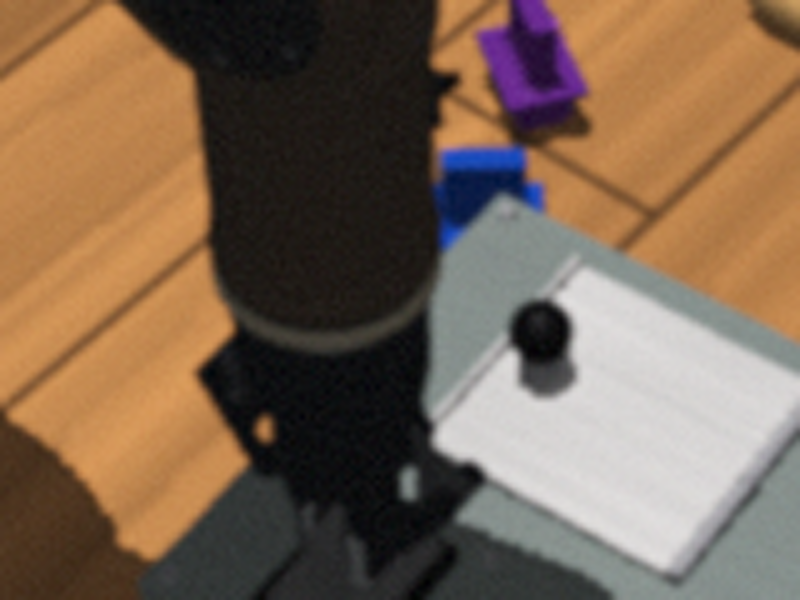

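>>> jog_arm(deltas=[[[-1,0,1,0,0,0,1],[-1,0,2,0,0,0,1],[-1,0,2.5,0,0,0,1],[-1,0,2.5,0,0,0,1]]])

```text
time_s: 9.0
tool_pos: [0.539, -0.0859, 0.2454]
ee_rot: [0.002, 0.999, 0.043, 0.001]
force: [-7.4, -1.0, 24.0]
opening: 0.0151
```

```bash
python3 -c "
from h import *
goto([.5389,-.0844,.2455],.086)"
```

```text
t 9.0 pos [ 0.539  -0.0859  0.2454] yaw 0.0852 zaxis [ 0.003 -0.003 -1.   ] F [-7.4 -1.  24. ] open 0.0151 j [ 0.5   0.43 -0.59  1.81  0.29  0.99 -0.13]
delta mm [ 0.  -1.5 -0.1] rot [ 0.0032 -0.0024 -0.0008] rows 0.024733762047536075 0.021861378431193502
```

>>> jog_arm(deltas=[[[0,0,0,0,0,0,1],[0,0,0,0,0,0,-0.5],[0,0,0,0,0,0,-1],[0,0,0,0,0,0,-1],[0,0,-20,0,0,0,-1],[0,0,-60,0,0,0,-1],[0,0,-100,0,0,0,-1],[0,0,-110,0,0,0,-1]]])

```text
time_s: 10.0
tool_pos: [0.5396, -0.0853, 0.3579]
ee_rot: [0.002, 0.999, 0.043, 0.003]
force: [0.4, -0.9, 0.1]
opening: 0.0854
```

>>> jog_arm(deltas=[[[-40,-30,0,0,0,0,-1],[-80,-60,0,0,0,0,-1],[-120,-90,0,0,0,0,-1],[-120,-100,0,0,0,0,-1],[-120,-100,0,0,0,0,-1]]])

```text
time_s: 10.62
tool_pos: [0.4119, 0.0042, 0.3567]
ee_rot: [0.002, 0.999, 0.043, 0.003]
force: [0.4, 0.3, -0.3]
opening: 0.0854
```

```bash
python3 -c "
from h import *
goto([.5389,-.0844,.2455],.086)
for n in ('top','scene'): cv2.imwrite(f'pics/{n}7.png',bot.snapshot(n))
crop('s',cv2.imread('pics/scene7.png'),210,170,160,120,5,'pics/s7c.png')
crop('s',cv2.imread('pics/top7.png'),270,160,160,120,5,'pics/t7c.png')"
```

```text
t 10.625 pos [0.4119 0.0042 0.3567] yaw 0.0861 zaxis [ 0.007 -0.004 -1.   ] F [ 0.4  0.3 -0.3] open 0.0854 j [ 0.53  0.09 -0.71  1.93  0.07  1.14 -0.12]
delta mm [118.1  98.8 112.4] rot [ 0.0042 -0.0067  0.0001] rows 3.050437456946558 0.04257782783064878
```

View pics/s7c.png

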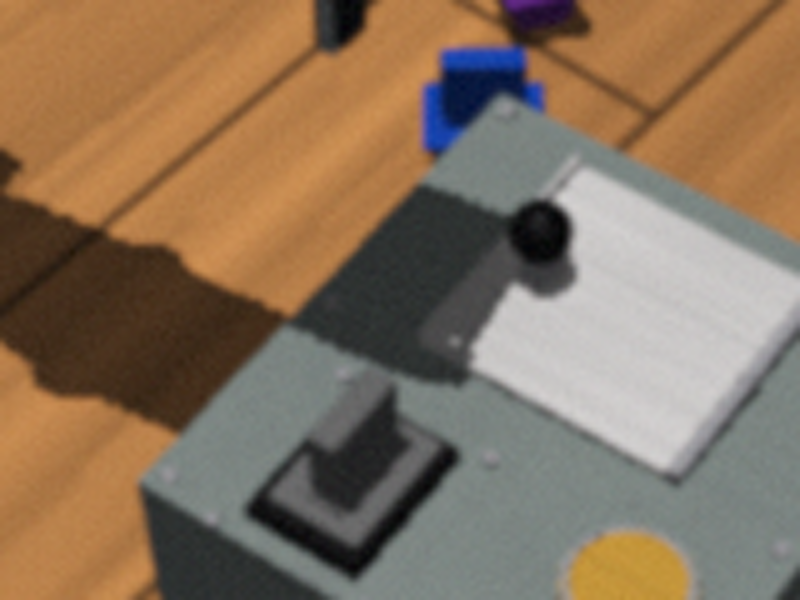

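View pics/t7c.png

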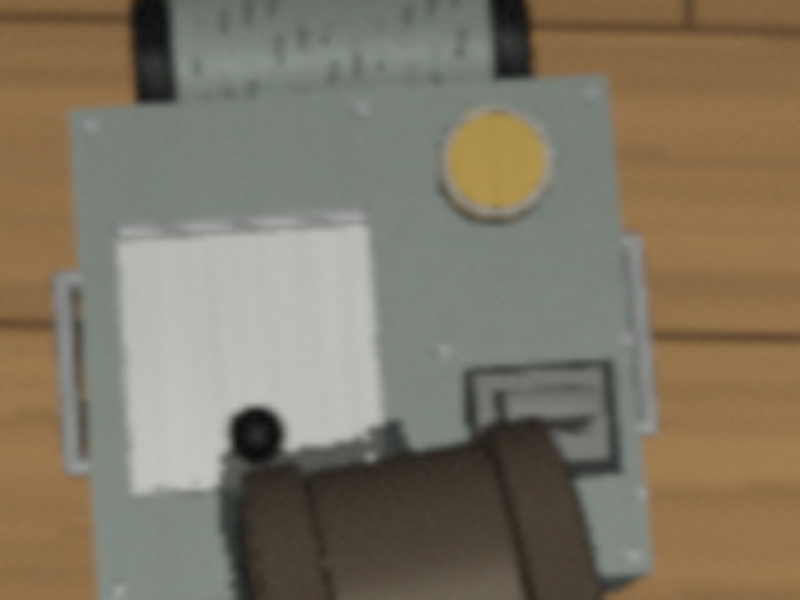

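The stopper is fully home: there is an even dark rim around the flange in both views, and the flap is still shut. Next I'll turn the jaws along the hinge line over the knob.

```bash
python3 -c "
from h import *
goto([.526,.0602,.29],.0862-np.pi/2)"
```

```text
t 10.725 pos [0.4124 0.0033 0.3565] yaw 0.0845 zaxis [ 0.006 -0.003 -1.   ] F [-0.1  0.2 -0.7] open 0.0852 j [ 0.53  0.09 -0.71  1.93  0.07  1.14 -0.12]
delta mm [117.6 -47.3  67.1] rot [-0.0021 -0.0076  1.5691] rows 2.293976672218396 8.402215299876852
```

>>> jog_arm(deltas=[[[10,-4,0,0,0,0.17,-1],[25,-10,0,0,0,0.35,-1],[40,-16,0,0,0,0.53,-1],[58,-23,0,0,0,0.71,-1],[75,-30,0,0,0,0.88,-1],[90,-36,10,0,0,1.06,-1],[105,-42,20,0,0,1.24,-1],[118,-47,30,0,0,1.41,-1]]])

```text
time_s: 11.72
tool_pos: [0.5277, 0.0594, 0.3258]
ee_rot: [-0.0, 0.786, -0.618, 0.003]
force: [1.2, 0.0, 0.4]
opening: 0.0854
```

```bash
python3 -c "
from h import *
goto([.526,.0602,.29],.0862-np.pi/2)"
```

```text
t 11.725 pos [0.5277 0.0594 0.3258] yaw -1.3325 zaxis [ 0.005 -0.003 -1.   ] F [1.2 0.  0.4] open 0.0854 j [ 0.2   0.31 -0.53  1.74  0.18  1.13 -1.72]
delta mm [-1.3  1.7 35.8] rot [-0.0048 -0.0037  0.1521] rows 0.5733539489294285 0.8148945402534573
```

>>> jog_arm(deltas=[[[-1,2,10,-0.005,-0.004,0.15,-1],[-1,2,30,-0.005,-0.004,0.152,-1],[-1,2,40,-0.005,-0.004,0.152,-1],[-1,2,40,-0.005,-0.004,0.152,-1]]])

```text
time_s: 12.22
tool_pos: [0.5259, 0.0592, 0.2848]
ee_rot: [0.001, 0.737, -0.676, -0.001]
force: [-0.3, 0.4, 0.0]
opening: 0.0855
```

```bash
python3 -c "
from h import *
goto([.526,.0602,.232],.0862-np.pi/2)
im=bot.snapshot('scene');cv2.imwrite('pics/s8.png',im);crop('s',im,250,130,160,120,5,'pics/s8c.png')"
```

```text
t 12.225 pos [0.5259 0.0592 0.2848] yaw -1.485 zaxis [-0.002  0.    -1.   ] F [-0.3  0.4  0. ] open 0.0855 j [ 0.17  0.35 -0.49  1.8   0.19  1.04 -1.88]
delta mm [-0.9 -0.3 52.8] rot [ 0.0022  0.0003 -0.0004] rows 0.8453204162374809 0.01219358599717978
```

View pics/s8c.png

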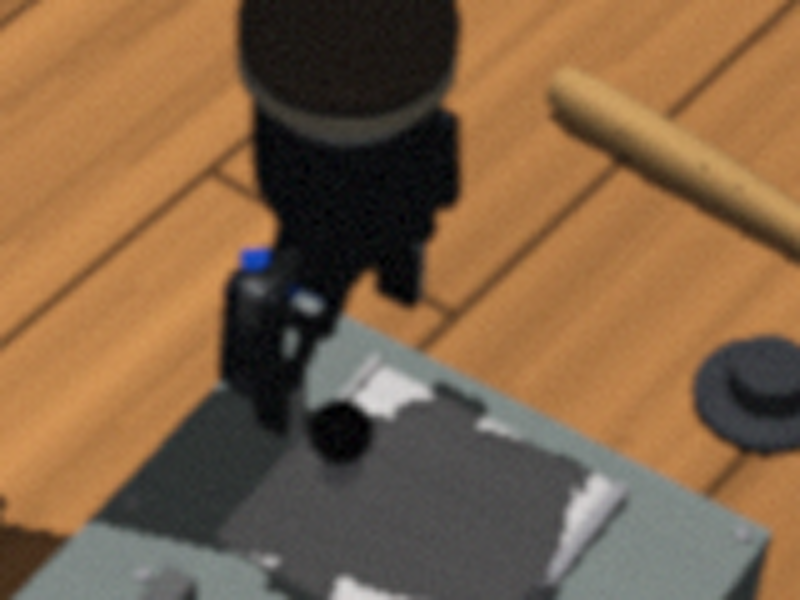

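The jaws (tips at about (275,420) and (405,295) in the crop) lie either side of the knob at (340,430), so I'll lower and grip lightly.

>>> jog_arm(deltas=[[[-1,0,20,0.002,0,0,-1],[-1,0,40,0.002,0,0,-1],[-1,0,52,0.002,0,0,-1],[-1,0,52,0.002,0,0,0.2],[-1,0,52,0.002,0,0,1],[-1,0,52,0.002,0,0,1],[-1,0,52,0.002,0,0,1],[-1,0,52,0.002,0,0,1]]], newtons=40)

```text
time_s: 13.28
tool_pos: [0.5263, 0.0609, 0.2346]
ee_rot: [-0.001, 0.737, -0.676, 0.001]
force: [-1.9, 0.8, 5.8]
opening: 0.0274
```

```bash
python3 -c "
from h import *
goto([.526,.0602,.232],.0862-np.pi/2)
im=bot.snapshot('scene');cv2.imwrite('pics/s9.png',im);crop('s',im,250,130,160,120,5,'pics/s9c.png')"
```

```text
t 13.275 pos [0.5263 0.0609 0.2346] yaw -1.4847 zaxis [ 0.003  0.001 -1.   ] F [-1.9  0.8  5.8] open 0.0274 j [ 0.15  0.4  -0.48  1.86  0.23  0.93 -1.92]
delta mm [0.7 0.4 2.6] rot [-0.0026  0.0007 -0.0001] rows 0.042791855584498724 0.014420540851574824
```

View pics/s9c.png

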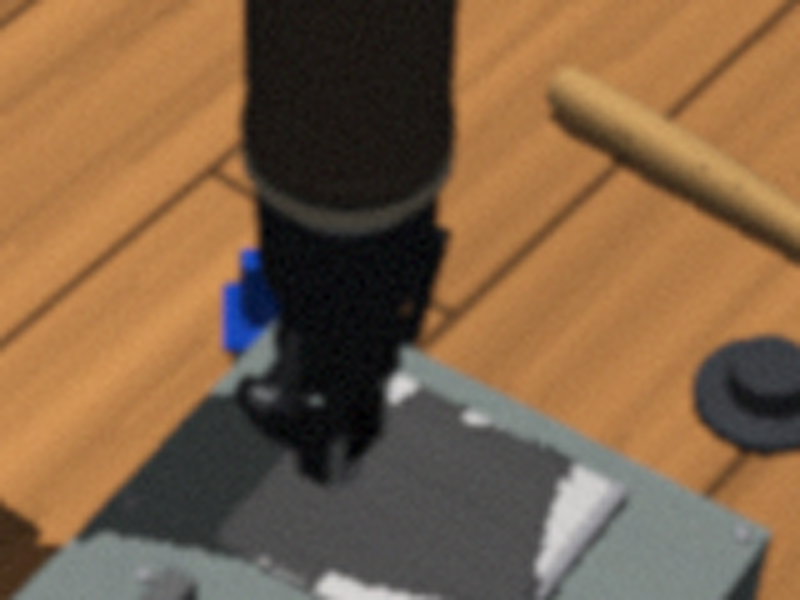

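The knob is gripped, but the 27 mm opening and the upward push of 6 N show the pads are a little above its middle. I'll re-grip 5 mm lower.

>>> jog_arm(deltas=[[[0,0,0,0,0,0,0],[0,0,0,0,0,0,0],[0.5,0.5,7,0,0,0,0],[0.5,0.5,7,0,0,0,0],[0.5,0.5,7,0,0,0,1],[0.5,0.5,7,0,0,0,1],[0.5,0.5,7,0,0,0,1],[0.5,0.5,7,0,0,0,1]]], newtons=40)

```text
time_s: 14.32
tool_pos: [0.5257, 0.0608, 0.2275]
ee_rot: [-0.001, 0.737, -0.676, 0.0]
force: [-1.5, 3.0, -0.7]
opening: 0.028
```

```bash
python3 -c "
from h import *
goto([.526,.0602,.232],.0862-np.pi/2)"
```

```text
t 14.325 pos [0.5257 0.0608 0.2275] yaw -1.4841 zaxis [ 0.002  0.001 -1.   ] F [-1.5  3.  -0.7] open 0.028 j [ 0.15  0.41 -0.48  1.87  0.23  0.91 -1.92]
delta mm [ 0.6 -0.3 -4.5] rot [-0.0023  0.0012  0.0005] rows 0.0727091924204337 0.013941447284074884
```

>>> jog_arm(deltas=[[[0,-3.5,-11,0,0,0,1],[0,-8.5,-21.5,0,0,0,1],[0,-14,-31.5,0,0,0,1],[0,-21,-41,0,0,0,1],[0,-28.5,-50,0,0,0,1],[0,-37,-58,0,0,0,1],[0,-37,-58,0,0,0,1]]])

```text
time_s: 15.2
tool_pos: [0.5635, 0.0641, 0.2866]
ee_rot: [-0.002, 0.737, -0.676, 0.001]
force: [-2.4, 2.5, 1.7]
opening: 0.0276
```

```bash
python3 -c "
from h import *
goto([.5257,.0608,.2275],.0862-np.pi/2)
im=bot.snapshot('scene');cv2.imwrite('pics/s10.png',im);crop('s',im,250,130,160,120,5,'pics/s10c.png')"
```

```text
t 15.2 pos [0.5635 0.0641 0.2866] yaw -1.4843 zaxis [ 0.004  0.002 -1.   ] F [-2.4  2.5  1.7] open 0.0276 j [ 0.15  0.4  -0.48  1.71  0.21  1.07 -1.89]
delta mm [ 0.1 38.2 59. ] rot [-0.0041  0.0013  0.0003] rows 1.1241697662843966 0.02333726668011119
```

View pics/s10c.png

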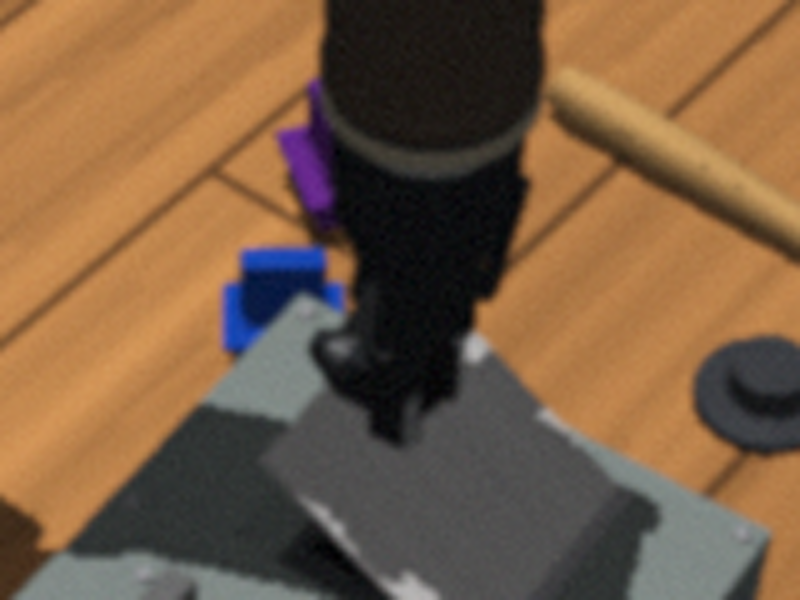

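>>> jog_arm(deltas=[[[0,-9,-6.5,0,0,0,1],[0,-19,-12.5,0,0,0,1],[0,-29,-17.5,0,0,0,1],[0,-40,-21.5,0,0,0,1],[0,-51,-24.5,0,0,0,1],[0,-63,-26,0,0,0,1],[0,-74.5,-27,0,0,0,1],[0,-74.5,-27,0,0,0,1]]])

```text
time_s: 16.25
tool_pos: [0.6386, 0.0707, 0.3136]
ee_rot: [-0.003, 0.737, -0.676, 0.001]
force: [0.4, 4.1, -4.5]
opening: 0.0265
```

```bash
python3 -c "
from h import *
goto([.5257,.0608,.2275],.0862-np.pi/2)
im=bot.snapshot('scene');cv2.imwrite('pics/s11.png',im);crop('s',im,250,130,160,120,5,'pics/s11c.png')"
```

```text
t 16.25 pos [0.6386 0.0707 0.3136] yaw -1.4842 zaxis [ 0.005  0.002 -1.   ] F [ 0.4  4.1 -4.5] open 0.0265 j [ 0.11  0.5  -0.46  1.49  0.23  1.2  -1.87]
delta mm [  0.2 113.9  85.4] rot [-0.0057  0.0017  0.0004] rows 2.2775869708464205 0.031651662705679894
```

View pics/s11c.png

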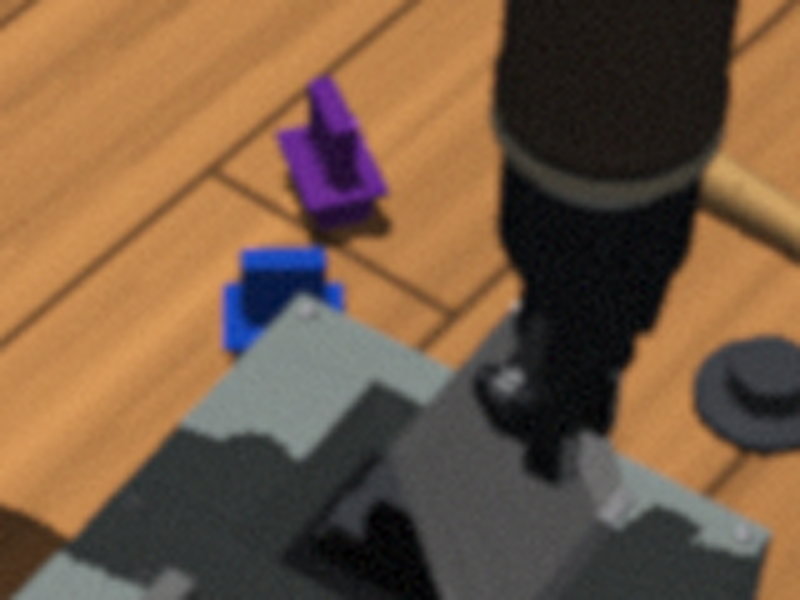

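>>> jog_arm(deltas=[[[0,-10,1,0,0,0,1],[0,-20,3,0,0,0,1],[0,-29,5,0,0,0,1],[0,-38,8,0,0,0,1],[0,-41,9,0,0,0,1],[0,-41,9,0,0,0,1]]])

```text
time_s: 17.05
tool_pos: [0.6791, 0.0742, 0.3044]
ee_rot: [-0.002, 0.737, -0.676, 0.001]
force: [1.6, -0.6, -0.1]
opening: -0.0
```

```bash
python3 -c "
from h import *
goto([.5257,.0608,.2275],.0862-np.pi/2)
im=bot.snapshot('scene');cv2.imwrite('pics/s12.png',im);crop('s',im,250,130,160,120,5,'pics/s12c.png')"
```

```text
t 17.05 pos [0.6791 0.0742 0.3044] yaw -1.4842 zaxis [ 0.005  0.002 -1.   ] F [ 1.6 -0.6 -0.1] open -0.0 j [ 0.08  0.57 -0.44  1.39  0.25  1.23 -1.86]
delta mm [  0.2 154.4  76.2] rot [-0.0049  0.0016  0.0004] rows 2.754053333769965 0.02745540353090262
```

View pics/s12c.png

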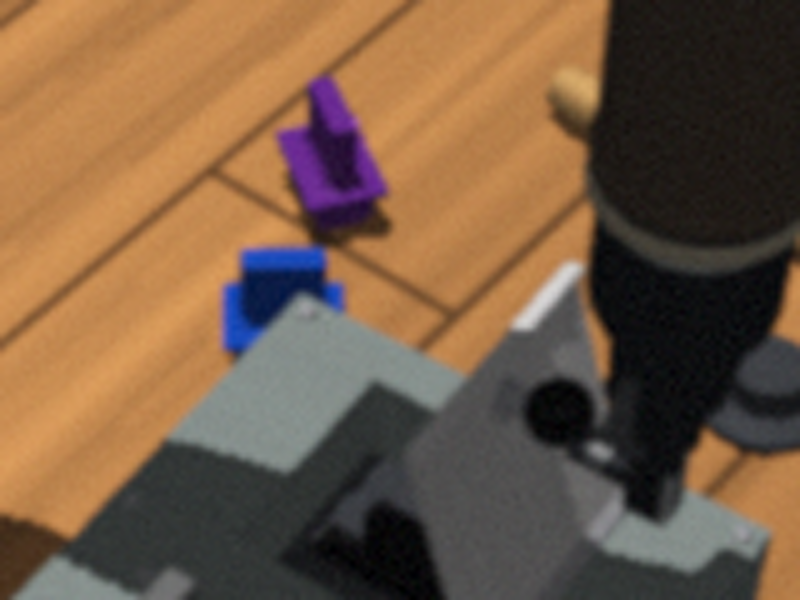

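```bash
cat > flap.py <<'E'
from h import *
H=np.array([.6376,.0698,.1455]); xh=np.array([np.cos(.0862),np.sin(.0862),0]); yh=np.array([-xh[1],xh[0],0])
def pt(th,d,h,y=0): # d from hinge to free end, h above underside
    c,s=np.cos(th),np.sin(th); return H+d*(-c*xh+[0,0,s])+h*(s*xh+np.array([0,0,c]))+y*yh
if __name__=="__main__":
    for th in np.arange(1.0,1.8,.1):
        P=[pt(th,.112,.031),pt(th,.135,0,.064),pt(th,.135,.004,-.064)]
        print(round(th,2),np.round((proj("scene",P)-[250,130]+.5)*5-.5).tolist(),np.round(P[0],3))
E
python3 flap.py
```

```text
1.0 [[501.0, 393.0], [504.0, 259.0], [346.0, 446.0]] [0.603 0.067 0.256]
1.1 [[524.0, 400.0], [528.0, 260.0], [370.0, 449.0]] [0.615 0.068 0.259]
1.2 [[548.0, 410.0], [554.0, 263.0], [396.0, 454.0]] [0.626 0.069 0.261]
1.3 [[572.0, 421.0], [580.0, 268.0], [424.0, 462.0]] [0.638 0.07  0.262]
1.4 [[596.0, 434.0], [608.0, 276.0], [452.0, 473.0]] [0.649 0.071 0.261]
1.5 [[620.0, 449.0], [635.0, 287.0], [480.0, 486.0]] [0.661 0.072 0.259]
1.6 [[643.0, 465.0], [663.0, 300.0], [509.0, 501.0]] [0.672 0.073 0.257]
1.7 [[665.0, 483.0], [691.0, 315.0], [538.0, 518.0]] [0.683 0.074 0.253]
```

The fingers slipped off the ball. The flap stands at about 1.27 rad, with the knob at (560,410) in the crop. I'll go over the top and push the plate from the robot side with the closed fingers.

>>> jog_arm(deltas=[[[0,0,-30,0,0,0,1],[0,0,-60,0,0,0,1],[0,10,-75,0,0,0,1],[0,45,-78,0,0,0,1],[0,85,-78,0,0,0,1],[0,117,-75,0,0,0,1],[0,120,-40,0,0,0,1],[0,120,-14,0,0,0,1]]])

```text
time_s: 18.1
tool_pos: [0.5577, 0.0633, 0.3171]
ee_rot: [-0.002, 0.737, -0.676, 0.001]
force: [0.7, 0.4, -0.1]
opening: 0.0004
```

```bash
python3 -c "
from h import *
goto([.6376-.002,.0698,.316],.0862-np.pi/2)
im=bot.snapshot('scene');cv2.imwrite('pics/s13.png',im);crop('s',im,250,130,160,120,5,'pics/s13c.png')"
```

```text
t 18.1 pos [0.5577 0.0633 0.3171] yaw -1.4842 zaxis [ 0.005  0.001 -1.   ] F [ 0.7  0.4 -0.1] open 0.0004 j [ 0.15  0.37 -0.49  1.68  0.19  1.13 -1.87]
delta mm [  0.3 -78.2   1.4] rot [-0.0047  0.0007  0.0004] rows 1.251352094336509 0.025493140476240947
```

View pics/s13c.png

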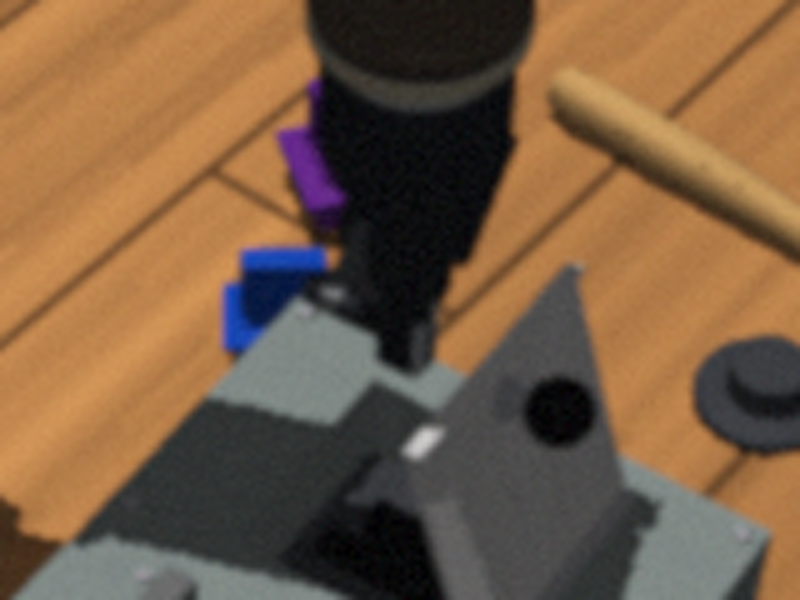

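The closed fingers are now on the robot side of the plate at about (405,360). I'll push the flap over.

>>> jog_arm(deltas=[[[0,-15,0,0,0,0,1],[0,-30,0,0,0,0,1],[0,-42,0,0,0,0,1],[0,-54,0,0,0,0,1],[0,-66,0,0,0,0,1],[0,-77,0,0,0,0,1],[0,-78,0,0,0,0,1]]])

```text
time_s: 19.02
tool_pos: [0.6352, 0.0698, 0.3133]
ee_rot: [-0.0, 0.737, -0.676, -0.0]
force: [0.0, -0.0, -0.6]
opening: -0.0001
```

```bash
python3 -c "
from h import *
goto([.6376-.002,.0698,.316],.0862-np.pi/2)
im=bot.snapshot('scene');cv2.imwrite('pics/s14.png',im);crop('s',im,250,130,160,120,5,'pics/s14c.png')"
```

```text
t 19.025 pos [0.6352 0.0698 0.3133] yaw -1.4843 zaxis [-0.     0.001 -1.   ] F [ 0.  -0.  -0.6] open -0.0001 j [ 0.11  0.5  -0.46  1.49  0.23  1.21 -1.87]
delta mm [ 0.  -0.4 -2.7] rot [-0.      0.0009  0.0003] rows 0.04410148597844053 0.004857190325156863
```

View pics/s14c.png

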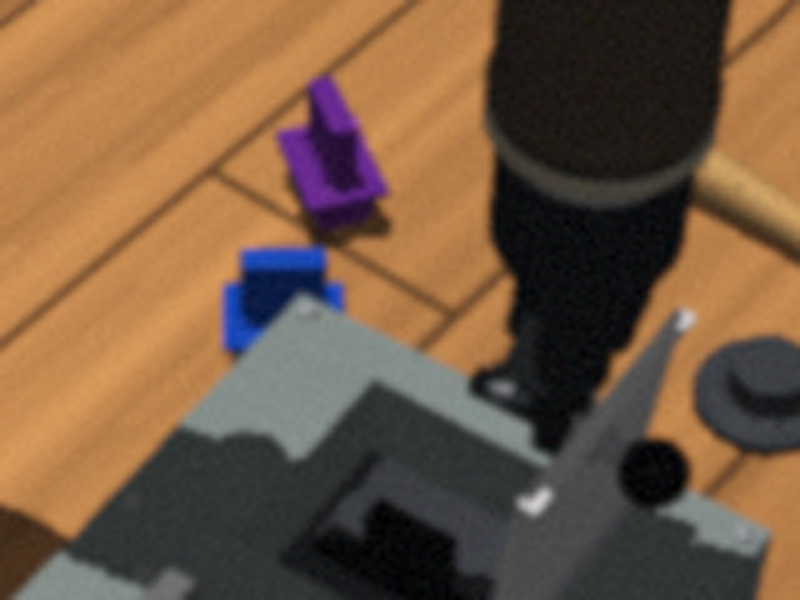

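The flap stands at about 1.67 rad, with the plate edge at (683,318) and the knob at (655,470). I'll back off and look into the bay.

>>> jog_arm(deltas=[[[0,30,-5,0,0,0,1],[0,80,-20,0,0,0,0],[0,130,-40,0,0,0,-1],[0,185,-40,0,0,0,-1],[0,230,-40,0,0,0,-1],[0,260,-40,0,0,0,-1]]])

```text
time_s: 19.82
tool_pos: [0.3737, 0.047, 0.3533]
ee_rot: [0.0, 0.737, -0.676, 0.0]
force: [0.2, -0.0, 1.4]
opening: 0.0849
```

```bash
python3 -c "
from h import *
goto([.6376-.002,.0698,.316],.0862-np.pi/2)
for n in ('top','scene'): cv2.imwrite(f'pics/{n}15.png',bot.snapshot(n))
crop('s',cv2.imread('pics/scene15.png'),270,170,133,100,6,'pics/s15c.png')
crop('s',cv2.imread('pics/top15.png'),275,155,133,100,6,'pics/t15c.png')"
```

```text
t 19.825 pos [0.3737 0.047  0.3533] yaw -1.4843 zaxis [ 0. -0. -1.] F [ 0.2 -0.   1.4] open 0.0849 j [ 0.28  0.01 -0.54  2.    0.01  1.13 -1.75]
delta mm [-1.000e-01 -2.629e+02  3.730e+01] rot [-0.0003 -0.0004  0.0003] rows 4.249072302133517 0.0031023342172967136
```

View pics/s15c.png

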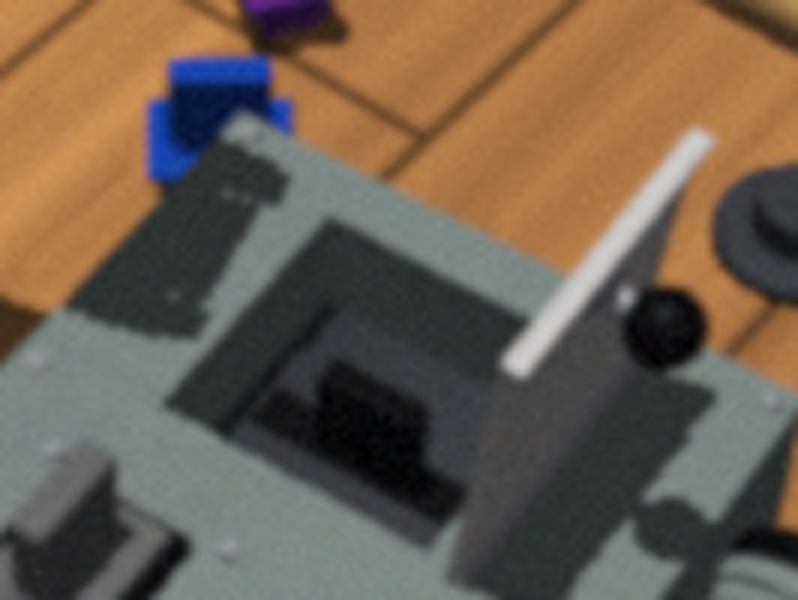

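View pics/t15c.png

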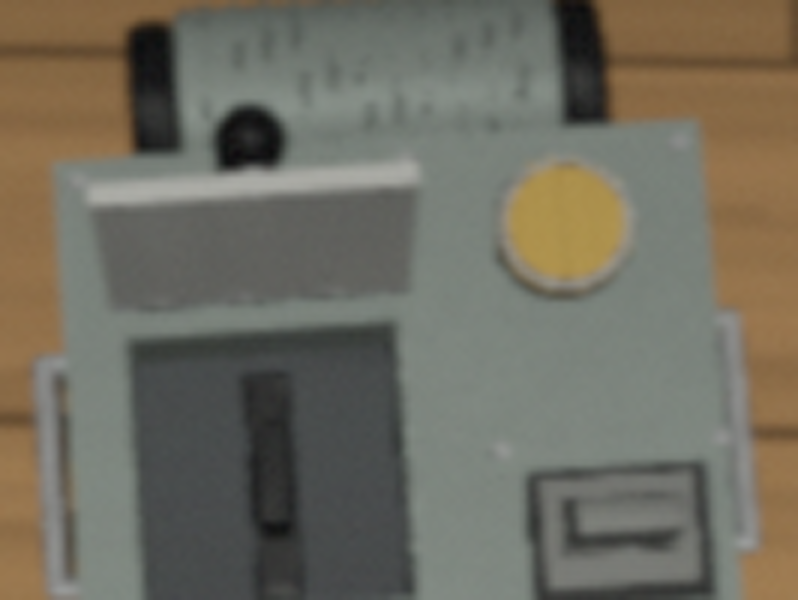

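```bash
python3 -c "
import cv2
t=cv2.imread('pics/top15.png')[205:275,285:355]
t=cv2.convertScaleAbs(cv2.resize(t,None,fx=8,fy=8,interpolation=cv2.INTER_CUBIC),alpha=2)
cv2.imwrite('pics/t15d.png',t)
s=cv2.imread('pics/scene15.png')[215:265,300:360]
cv2.imwrite('pics/s15d.png',cv2.convertScaleAbs(cv2.resize(s,None,fx=10,fy=10,interpolation=cv2.INTER_CUBIC),alpha=2.5))"
```

```text
(no output)
```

View pics/t15d.png

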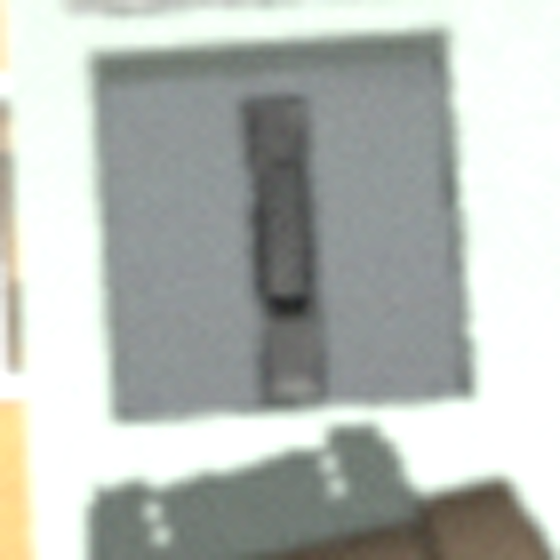

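View pics/s15d.png

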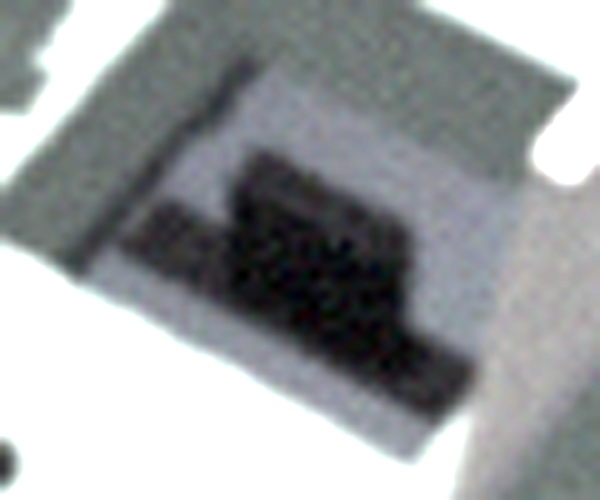

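```bash
python3 -c "
from flap import *
f=lambda a:(np.array(a)+.5)/8-.5+[285,205]
print('tab',ray('top',f((285,232)),.136))
C=[ray('top',f(a),.145) for a in [(92,60),(447,35),(472,393),(117,418)]]
print('well',np.mean(C,0),np.round(C,4).tolist())
print('frame',ray('top',f((285,249)),.094), ray('top',f((275,97)),.094)-ray('top',f((295,400)),.094))
g=lambda a:(np.array(a)+.5)/10-.5+[300,215]
print('scene tab',ray('scene',g((325,195)),.136))
print('hingerel',(np.mean(C,0)-H)@xh,(np.mean(C,0)-H)@yh)
"
```

```text
tab [0.56568646 0.06280265 0.136     ]
well [0.56636254 0.0637201  0.145     ] [[0.6189, 0.1256, 0.145], [0.6292, 0.012, 0.145], [0.5137, 0.0026, 0.145], [0.5037, 0.1148, 0.145]]
frame [0.56677915 0.0630556  0.094     ] [0.10128478 0.00849359 0.        ]
scene tab [0.56160192 0.06627395 0.136     ]
hingerel -0.07149640268313222 7.574115857833172e-05
```

The tab shows at (285,232) in the zoomed top view, and the well is centred within 1 mm of it. I'll approach half open.

```bash
python3 -c "
from h import *
goto([.5655,.0635,.27],.0862-np.pi/2)"
```

```text
t 19.925 pos [0.373  0.0469 0.3533] yaw -1.4842 zaxis [-0.    -0.001 -1.   ] F [ 0.2 -0.1 -0.4] open 0.0854 j [ 0.28  0.01 -0.54  2.    0.01  1.13 -1.75]
delta mm [  -0.  -193.2   83.3] rot [ 0.0003 -0.0013  0.0004] rows 3.3665319614172096 0.007346195239409073
```

>>> jog_arm(deltas=[[[0,-40,0,0,0,0,-0.3],[0,-85,5,0,0,0,0],[0,-130,20,0,0,0,0],[0,-170,45,0,0,0,0],[0,-193,75,0,0,0,0],[0,-193,83,0,0,0,0],[0,-193,83,0,0,0,0]]])

```text
time_s: 20.8
tool_pos: [0.5647, 0.0636, 0.27]
ee_rot: [0.001, 0.737, -0.676, -0.0]
force: [0.1, 0.1, -0.4]
opening: 0.0427
```

```bash
python3 -c "
from h import *
goto([.5655,.0635,.174],.0862-np.pi/2)
im=bot.snapshot('scene');cv2.imwrite('pics/s16.png',im);crop('s',im,270,130,160,120,5,'pics/s16c.png')"
```

```text
t 20.8 pos [0.5647 0.0636 0.27  ] yaw -1.4839 zaxis [-0.002 -0.001 -1.   ] F [ 0.1  0.1 -0.4] open 0.0427 j [ 0.16  0.43 -0.5   1.73  0.23  1.05 -1.9 ]
delta mm [ 0. -1. 96.] rot [ 0.0017 -0.0011  0.0007] rows 1.5359280105403061 0.011426112216056399
```

View pics/s16c.png

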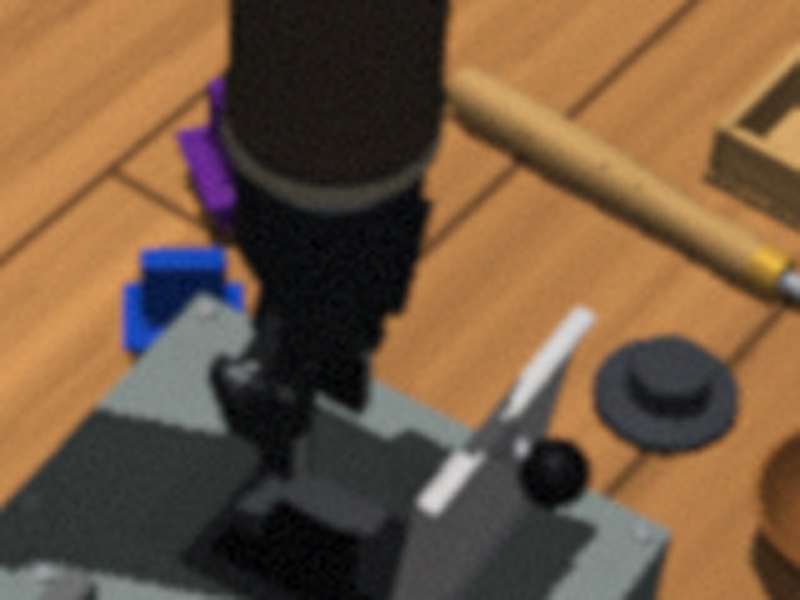

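The half-open jaws are over the bay, clear of the plate (its edge runs from (430,500) to (590,315)). I'll descend.

>>> jog_arm(deltas=[[[0,-1,20,0,0,0,0],[0,-1,42,0,0,0,0],[0,-1,60,0,0,0,0],[0,-1,74,0,0,0,0],[0,-1,80,0,0,0,0]]])

```text
time_s: 21.48
tool_pos: [0.5657, 0.0636, 0.1905]
ee_rot: [0.001, 0.737, -0.676, 0.0]
force: [0.3, 0.4, 0.1]
opening: 0.0425
```

```bash
python3 -c "
from h import *
goto([.5655,.0635,.174],.0862-np.pi/2)"
```

```text
t 21.475 pos [0.5657 0.0636 0.1905] yaw -1.4839 zaxis [-0.    -0.001 -1.   ] F [0.3 0.4 0.1] open 0.0425 j [ 0.13  0.51 -0.47  1.81  0.29  0.89 -1.96]
delta mm [ 0.   0.2 16.5] rot [ 0.0003 -0.0014  0.0007] rows 0.2645702436519162 0.008511890631856816
```

>>> jog_arm(deltas=[[[0,0,8,0,0,0,0],[0,0,16,0,0,0,0],[0,0,16,0,0,0,0],[0,0,16,0,0,0,1],[0,0,16,0,0,0,1],[0,0,16,0,0,0,1],[0,0,16,0,0,0,1]]], newtons=60)

```text
time_s: 22.35
tool_pos: [0.566, 0.0637, 0.1749]
ee_rot: [0.0, 0.737, -0.676, 0.001]
force: [0.5, 0.6, 3.3]
opening: 0.0135
```

```bash
python3 -c "
from h import *
goto([.5655,.0635,.174],.0862-np.pi/2)"
```

```text
t 22.35 pos [0.566  0.0637 0.1749] yaw -1.4838 zaxis [ 0.001 -0.001 -1.   ] F [0.5 0.6 3.3] open 0.0135 j [ 0.12  0.53 -0.46  1.83  0.31  0.85 -1.97]
delta mm [0.2 0.5 0.9] rot [-0.0005 -0.0012  0.0008] rows 0.017240525660539435 0.008058161127641754
```

The tab is gripped at an opening of 13.5 mm, so I'll draw it straight up.

>>> jog_arm(deltas=[[[0,0,-8,0,0,0,1],[0,0,-25,0,0,0,1],[0,0,-45,0,0,0,1],[0,0,-70,0,0,0,1],[0,0,-95,0,0,0,1],[0,0,-110,0,0,0,1],[0,0,-110,0,0,0,1]]])

```text
time_s: 23.22
tool_pos: [0.5663, 0.064, 0.2863]
ee_rot: [-0.001, 0.737, -0.676, 0.001]
force: [0.0, 0.2, -0.9]
opening: 0.0134
```

```bash
python3 -c "
from h import *
goto([.5655,.0635,.38],.0862-np.pi/2)
im=bot.snapshot('scene');cv2.imwrite('pics/s17.png',im);crop('s',im,270,110,160,120,5,'pics/s17c.png')"
```

```text
t 23.225 pos [0.5663 0.064  0.2863] yaw -1.484 zaxis [ 0.003 -0.001 -1.   ] F [ 0.   0.2 -0.9] open 0.0134 j [ 0.16  0.41 -0.5   1.7   0.22  1.08 -1.9 ]
delta mm [  0.5   0.6 -93.7] rot [-0.0028 -0.0012  0.0006] rows 1.5000323453696167 0.016529393457288533
```

View pics/s17c.png

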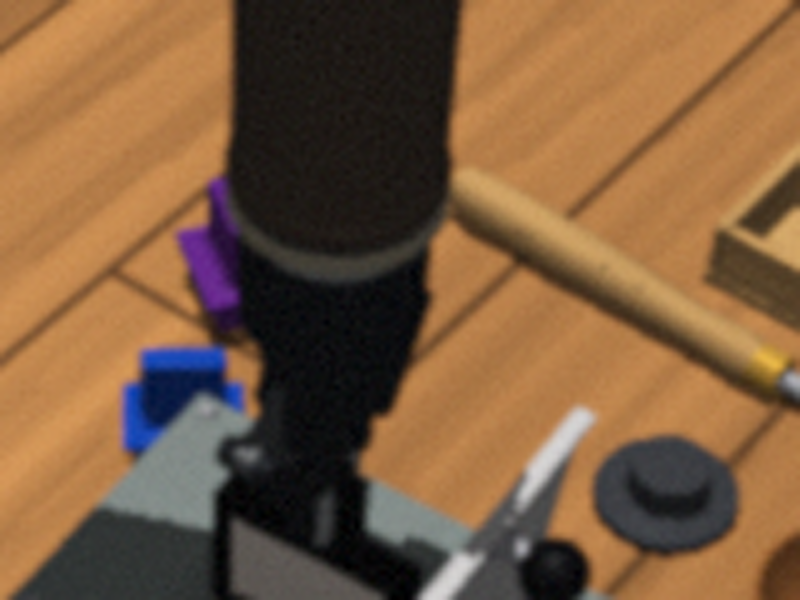

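The filter is rising square in the grip (frame from (220,490) to (420,590)). I'll continue up.

>>> jog_arm(deltas=[[[0,0,-15,0,0,0,1],[0,0,-40,0,0,0,1],[0,2,-65,0,0,0,1],[0,8,-85,0,0,0,1],[0,20,-100,0,0,0,1],[0,30,-105,0,0,0,1],[0,30,-105,0,0,0,1]]])

```text
time_s: 24.15
tool_pos: [0.535, 0.0612, 0.3902]
ee_rot: [0.0, 0.737, -0.676, 0.001]
force: [0.6, -0.6, -2.4]
opening: 0.0128
```

```bash
python3 -c "
from h import *
goto([.536,.0615,.39],0)"
```

```text
t 24.15 pos [0.535  0.0612 0.3902] yaw -1.4839 zaxis [ 0.001 -0.002 -1.   ] F [ 0.6 -0.6 -2.4] open 0.0128 j [ 0.19  0.28 -0.53  1.62  0.15  1.28 -1.84]
delta mm [-0.2 -1.   0.2] rot [ 5.0000e-04 -2.1000e-03 -1.4839e+00] rows 0.01617432579995993 7.946065995567465
```

>>> jog_arm(deltas=[[[0,0,0,0,0,-0.05,1],[0,0,0,0,0,-0.15,1],[0,0,0,0,0,-0.27,1],[0,0,0,0,0,-0.4,1],[0,0,0,0,0,-0.53,1],[0,0,0,0,0,-0.66,1],[0,0,0,0,0,-0.77,1],[0,0,0,0,0,-0.82,1]]])

```text
time_s: 25.15
tool_pos: [0.5349, 0.0609, 0.3891]
ee_rot: [0.001, 0.946, -0.325, 0.0]
force: [-0.8, -1.3, -0.9]
opening: 0.0132
```

>>> jog_arm(deltas=[[[0,0,0,0,0,-0.1,1],[0,0,0,0,0,-0.22,1],[0,0,0,0,0,-0.35,1],[0,0,0,0,0,-0.47,1],[0,0,0,0,0,-0.57,1],[0,0,0,0,0,-0.63,1],[0,0,0,0,0,-0.66,1],[0,0,0,0,0,-0.66,1]]])

```text
time_s: 26.15
tool_pos: [0.5349, 0.0608, 0.3887]
ee_rot: [0.001, 1.0, -0.001, -0.001]
force: [-0.3, -0.1, -0.3]
opening: 0.0131
```

```bash
python3 -c "
from h import *
goto([.536,.0615,.39],0)"
```

```text
t 26.15 pos [0.5349 0.0608 0.3887] yaw -0.0022 zaxis [-0.001 -0.002 -1.   ] F [-0.3 -0.1 -0.3] open 0.0131 j [ 0.39  0.34 -0.8   1.6   0.25  1.31 -0.46]
delta mm [ 1.1 -0.7 -1.3] rot [ 0.0017  0.0012 -0.0022] rows 0.029889798936527684 0.015899928934610234
```

>>> jog_arm(deltas=[[[0,0,0,0,0,0,1],[0,0,0,0,0,0,1],[0,0,0,0,0,0,1],[0,0,0,0,0,0,1]]])

```text
time_s: 26.65
tool_pos: [0.5349, 0.0608, 0.3887]
ee_rot: [0.001, 1.0, -0.001, -0.001]
force: [0.6, -0.0, -1.0]
opening: 0.0134
```

```bash
python3 -c "
from h import *
for n in ('top','scene'): cv2.imwrite(f'pics/{n}18.png',bot.snapshot(n))
goto([.536,.0615,.39],0)
crop('s',cv2.imread('pics/scene18.png'),220,110,200,150,4,'pics/s18c.png')"
```

```text
t 26.75 pos [0.5349 0.0608 0.3887] yaw -0.0022 zaxis [-0.001 -0.002 -1.   ] F [-0.2 -0.3 -1. ] open 0.0131 j [ 0.39  0.34 -0.8   1.6   0.25  1.31 -0.46]
delta mm [ 1.1 -0.7 -1.3] rot [ 0.0017  0.0011 -0.0022] rows 0.029599535755955378 0.016126370597099714
```

View pics/s18c.png

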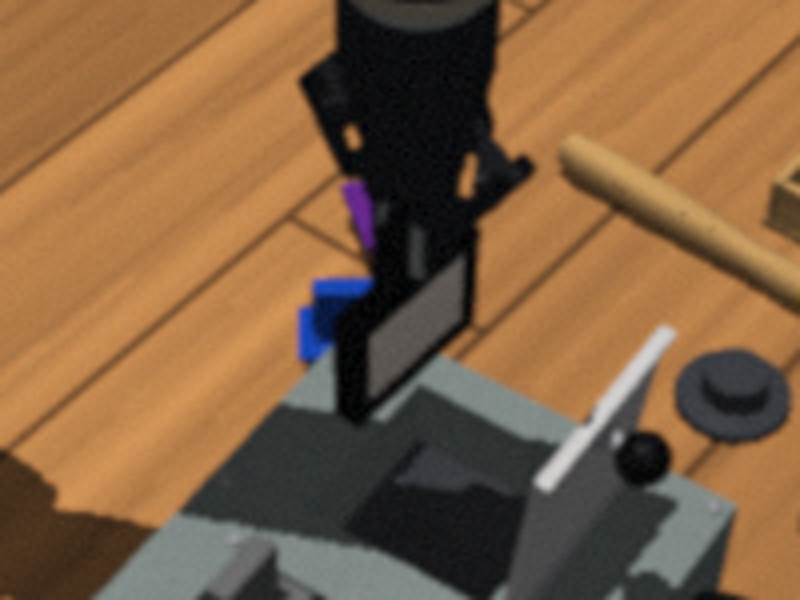

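View pics/top18.png

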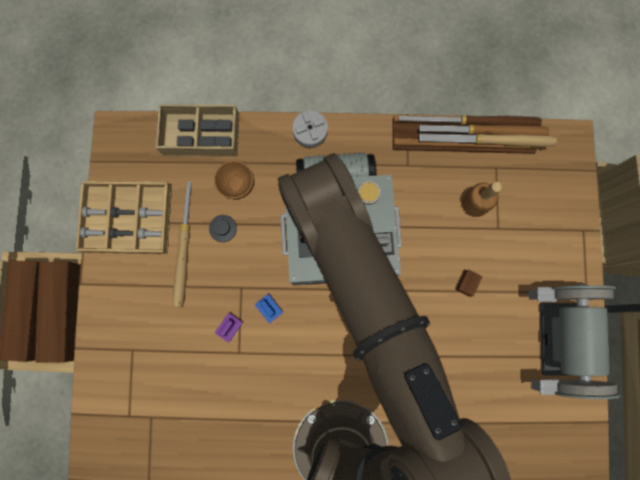

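The filter hangs upright (frame at (340-475, 240-420) in the crop) with a broad face toward the far edge. The flap is open, and the bystanders sit at the same pixels as at the start. The arm is still, so I'll hand in.

```bash
python3 -c "
from h import *
print(bot.finish_job()); s=bot.sense(); print(s['time_s'],s['tool_pos'],s['opening'])"
```

```text
the job is handed in; nothing more can be done
None
the job is handed in; nothing more can be done
```

The job is handed in at about 27 s of the 72 s allowed. The stopper went into the suction port first, then the flap was opened, then the filter cassette was drawn out by its tab. It ended held up and turned. No verdict was reported.

**Last checks**
- **Stopper:** home at the expected depth, pressed with about 24 N. Both views, taken before the flap was opened, showed an even rim of collar around the flange. In the last picture it is only partly in view, with no sign that it moved.
- **Flap:** open at about 1.67 rad, judged from the picture after the push; in the last view it still stands wide open. The fingers slipped off the ball knob at about 1.27 rad. I finished the opening by pushing the plate from the robot side with the closed fingers, so it was not lifted by the knob all the way.
- **Filter:** held by its tab with the jaws stopped at 13 mm and a 60 N grip setting. Its lower edge is about 89 mm above the machine's top, worked out from the lift height. The tool was vertical within 0.003 rad, the broad face was within about 0.01 rad of facing the far side, and the arm was still.
- **Bystanders:** those the arm did not hide sat at the same pixels as at the start, and nothing was seen to be touched. The tin was partly hidden by the arm in the last top view.

The two cameras disagreed by up to about 5 mm on the knob and the tab. I relied mostly on the top camera, and each of the three grips went on; only the knob needed a re-grip 5 mm lower.

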